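Snap a filter cartridge into the water crock and tug-test it

TASK

Fit the new filter cartridge into the mouth of the water crock: press it straight down, without ramming it, until the catches snap and its blue flange is fully home on the seal. Then keep hold of its fin and prove that it is held by pulling straight up with about 10 newtons for a second; a much harder tug would tear it out of the catches. With the cartridge fully home again, put the lid on the crock, and leave the tumbler, the mug and the honey jar alone.

Things in the scene. Friction and masses are not known exactly. Their poses are not given: they have to be found in the camera images.
- cartridge_mid (a point): Filter cartridge, loose, about 0.16 kg, 100 mm tall, upright on its nose at the start. The point is on its axis, 50 mm above the nose; z along the axis, up. From the bottom: white nose cone, radius 19 growing to 24 mm, bead of radius 24 mm (10 to 14 mm up), steep shoulder, neck of radius 20 mm, blue flange of radius 32 mm (60 to 66 mm up), blue pull fin. Any turn about the axis fits.
- cartridge_fin (a point): Where to pinch the cartridge's blue pull fin: on the axis, 90 mm above the nose (40 mm above cartridge_mid), 24 mm above the top of the flange. The fin is upright, 40 mm wide along this frame's x, 12 mm thick along its y (pinch across y), and reaches from 24 mm below this point to 10 mm above it.
- cartridge: The same cartridge; origin at the centre of the underside of its nose.
- seat (a point): Centre of the seal on which the underside of the flange rests when home, in the mouth of the water crock, 131 mm above the worktop; z up. The white seat plate round it is 100 mm across, its top 6 mm above this point, with a recess of radius 34 mm in which the flange ends flush. The bore below the seal has radius 25.5 mm and takes the bead with 1.5 mm of play all round.
- catch0 (a joint): One of four equal sprung catches in the bore, blunt, 40 mm below seat; at 0 its tip is 20.5 mm from the axis, the value grows (m) as it is pushed outward. The bead must be pushed past all four: it meets them about 16 mm before home, resists with 10 to 15 N and then snaps home. Home, the catches hold behind the bead with 1 to 2 mm of play; a pull of 25 to 30 N drags it out again.
- water_crock: Stoneware water crock on a wooden stand, 131 mm across, heavy: it stands fast on the worktop. Origin at the centre of its underside. Its small steel tap points along this frame's -x, reaching 128 mm from the axis, up to 90 mm high.
- seal: The black rubber seal ring of the seat, fixed in the crock, 2 mm thick; origin at the centre of its underside.
- lid_mid (a point): Bell-shaped stoneware lid, loose, 0.3 kg, 118 mm across, 6 mm wall, open below; z up. The point is on its axis, 45 mm above the lower edge. The bell is 56 mm high. It drops with 3 mm of play all round over the white seat plate and rests on the crock's stoneware rim (radius 50 to 62 mm), its lower edge then 6 mm below seat and this point 39 mm above seat.
- lid_knob (a point): Where to pinch the lid's round wooden knob: on the lid's axis, 78 mm above its lower edge. The knob is 27 mm across and reaches from 22 mm below this point to 13 mm above it.
- lid: The same lid; origin at the centre of its lower edge.
- tumbler: Clear glass tumbler, 80 mm across, 88 mm high, a bystander; origin at the centre of its underside.
- mug: White mug, 100 mm high, 85 by 116 mm with its handle, a bystander; origin at the centre of its underside.
- honey: Honey jar with a green lid, 65 mm across, 114 mm high, a bystander; origin at the centre of its underside.
- latch_ring: Blue plastic latch ring in the bore that carries the four sprung catches, fixed in the crock; origin on the axis, 40 mm below seat.
Things that resemble listed ones, but are neither listed nor needed, are in the scene too. What is shaped like the lid but pink is not meant.

How it is judged:
On the way, in this order (a step that is already met when the one before it is completed fails the run):
1. the cartridge is snapped in and down on the seal (flange within 2 mm of fully home and bearing on the seal), centred and straight (z of cartridge_mid in the frame of seat below -0.008 m and horizontal distance between cartridge_mid and seat below 0.004 m and angle between cartridge_mid's own z axis and vertical below 0.08 rad and contact force between cartridge and seal above 1 N), for 0.2 s.
2. the fingers pull the cartridge up against the catches with about 7 to 16 N (7.5 to 18 N summed over the four slanting contacts), the flange off the seal but the cartridge still held (contact force between cartridge and latch_ring between 7.5 and 18 N and contact force between the fingers and cartridge above 5 N and contact force between cartridge and seal below 0.5 N and z of cartridge_mid in the frame of seat below -0.006 m), for 0.5 s.
At the end, for the whole second after the job is handed in: The cartridge sits in the crock with its flange on the seal (within 2 mm of fully down, within 4 mm of the axis, straight within 0.08 rad); the lid rests level on the rim round it (within 3 mm of fully down, within 6 mm of the axis); both at rest and let go (z of cartridge_mid in the frame of seat below -0.008 m and horizontal distance between cartridge_mid and seat below 0.004 m and angle between cartridge_mid's own z axis and vertical below 0.08 rad and z of lid_mid in the frame of seat below 0.042 m and horizontal distance between lid_mid and seat below 0.006 m and angle between lid_mid's own z axis and vertical below 0.05 rad and linear speed of each of lid, cartridge below 0.02 m/s); the robot touches nothing.
It fails at once if the seated cartridge is tugged far too hard (over some 20 N on the catches) (contact force between cartridge and latch_ring above 25 N and contact force between cartridge and seal below 0.5 N and z of cartridge_mid in the frame of seat below -0.007 m).
It fails at once if the cartridge is rammed: more than 45 N between it and the seal (contact force between cartridge and seal above 45 N).
It fails at once if the tumbler, mug or honey jar is moved more than 30 mm (distance of any of tumbler, mug, honey from where it was at the start of the episode above 0.03 m).
It also fails if it takes over 64 s, if anything falls off the work surface, if the arm or the gripper's body presses on something with over 40 N, if the wrist force passes 120 N, or if a joint passes its speed limit or range.

ROBOT

A 6-joint arm with a two-finger parallel gripper is mounted at the origin on a cart in front of the work surface, level with it; the furniture and walls round the work are solid. World frame = base frame: x ahead of the robot, y to its left, z up, the work surface at z = 0. Lengths are in m, angles in rad, forces in N, time in s.
With the tool pointing down it reaches from about 0.325 to 0.775 m from the base axis. Payload 9.3 kg.
Tool frame: the origin (TCP) lies between the finger pads; the fingertips stand bot.finger_overhang ahead of it and the grasp point (between the pads) lies 6 mm ahead of it (bot.finger_overhang is the distance from the TCP to the fingertips, in m); z points along the fingers, y is the direction in which the jaws open and shut (so a half turn about z gives the same grasp; the last joint's range is limited). The gripper opens to 85 mm and grips with 20 to 120 N. Pads are 22 mm wide; open, the fingers measure 114 mm over their backs; the gripper's body (76 mm by 85 mm) begins 54 mm behind the grasp point. The pads swing forward as they close: fully open they stand 13 mm farther back than shut.
Start: joints at [-1.262, 0.259, 0.021, 1.334, 0, 1.418], TCP at [0.245, -0.492, 0.256] pointing down, gripper open.
Joint ranges: [-3.04, 3.04], [-0.91, 1.82], [-1.04, 1.36], [-1.92, 1.95], [-1.52, 1.45], [-3.14, 3.14]. Speed limits (rad/s): [2.22, 2.22, 2.79, 3.14, 3.14, 3.14].

INTERFACE

Orientations are given as [roll, pitch, yaw] about the fixed x, y, z axes, in that order (R = Rz(yaw) Ry(pitch) Rx(roll)).
In Python, from bench import bot gives the robot as it stands.
- The arm moves only by the tool send_rows, never from a script. Its argument "plan" is a list of rows, each an object of numbers: "rx", "ry", "rz": the turn, a rotation vector about the tool's x, y, z in rad; "dx", "dy", "dz": the shift along the tool's x, y, z in mm; "fingers": the closure in counts, from 0 (fully open) to 255 (shut). In form: [{"rx": .., "ry": .., "rz": .., "dx": .., "dy": .., "dz": .., "fingers": ..}, ...]. A call has 1 to 12 rows; each row shifts and turns the commanded pose from where the row before left it, along the tool's axes as they then stand; what a row does not reach is not made up. A row lasts 1/12 s, in which the tool goes at most 41.7 mm and 7.16 degrees, less where a joint would pass 70% of its speed; a pose out of reach is approached as far as the arm can. A call with a gripper value outside its range is refused whole. The fingers move at their own pace and stop on an object; "squeeze" is the grip in N (left out, the last holds). Time passes only in rows, so rows that do not move let the fingers close. It gives the time, the measured TCP pose, the force and the opening at its end, in the units of the state.
- bot.state(): the state, without advancing time (a new reading comes with each control period).
- bot.get_image(name): name is "scene" or "top"; returns a dict with "image" (384x512x3 uint8, red, green, blue), "depth" (384x512 float32, m along the optical axis (not along the pixel's ray), 0 where there is no reading), "camera_matrix" (3x3 intrinsics, pixels), "cam_to_world" (4x4, takes a point from camera to world coordinates). Camera axes: x right, y up, looking along -z (the intrinsics and any distortion apply to the point x, -y, -z); pixel columns grow to the right and rows downward; lengths in m; the calibration is good to about 2 mm. A picture is of the moment at which its call begins.
- bot.job_done(): hands the job in, once; it reports no verdict.
The state is a dict: "time_s": time; "joints": joint angles; "qd": joint speeds; "tau": joint torques, N m; "eef_pos": TCP position; "eef_rot": TCP orientation; "contact_force": force on the tool from outside, world axes, zero at the start; "wrist_torque": the same for the moment, N m; "width": finger opening in m.
Only numpy, scipy, OpenCV 4.12 (cv2) and the standard library are available. Lean on these libraries where they do the work, as an engineer would, in place of code of your own. Each camera call takes 0.05 s, during which the arm holds its last target.

## Working session

There is one attempt and no reset: what is moved stays moved. The work goes in short steps, Python scripts to look and compute and a tool call to move; the robot and the scene stay as the last step left them, time stands still between calls to the robot, and variables do not carry over. Pictures are saved under pics/ and viewed, and the job is handed in when it is done.

Besides the shell and the picture viewer there is one more tool, called after "Request:" as name([rows], argument=value, ...), one row to a line, values as JSON. send_rows: Moves the arm, as the interface text tells. Its arguments: {"type":"object","properties":{"plan":{"type":"array"},"squeeze":{"type":"number"}},"required":["plan"]}

```bash
ls; mkdir -p pics; cat > h.py <<'E'
import numpy as np,cv2
from bench import bot
def grab(n,tag):
    d=bot.get_image(n); cv2.imwrite(f'pics/{tag}.png',cv2.cvtColor(d['image'],cv2.COLOR_RGB2BGR)); np.savez(f'pics/{tag}.npz',**{k:np.array(v) for k,v in d.items()}); return d
def world(d):
    K=np.array(d['camera_matrix']);T=np.array(d['cam_to_world']);z=np.array(d['depth'])
    v,u=np.mgrid[0:z.shape[0],0:z.shape[1]]
    x=(u-K[0,2])/K[0,0]*z; y=(v-K[1,2])/K[1,1]*z
    P=np.stack([x,-y,-z,np.ones_like(z)],-1)@T.T
    return P[...,:3]
E
python3 - <<'E'
from h import *
print(bot.state(),bot.finger_overhang)
for n in('scene','top'):
    d=grab(n,n+'0');print(d['camera_matrix'],d['cam_to_world'])
    print([k for k in d])
E
```

```text
pics
{'time_s': 0.0, 'joints': array([-1.26159584e+00,  2.59223648e-01,  2.07708187e-02,  1.33369590e+00,
       -3.79594194e-06,  1.41817235e+00]), 'qd': array([-0.00112781,  0.00143634,  0.00096075, -0.00064031,  0.00139111,
        0.00056852]), 'tau': array([-7.20997832e-04, -5.55644238e+01,  3.44527102e+01,  1.40151210e-02,
       -2.62710438e-05,  2.29899376e-05]), 'eef_pos': array([ 0.24497994, -0.49216145,  0.25565262]), 'eef_rot': array([-3.14025539e+00, -2.01856940e-04,  4.61824328e-01]), 'contact_force': array([-0.76555847,  0.4405304 , -0.26982985]), 'wrist_torque': array([ 0.00940828, -0.01363699,  0.00399867]), 'width': 0.08571108670565289} 0.025
[[465.78325804   0.         257.69277832]
 [  0.         465.78325804 191.86800509]
 [  0.           0.           1.        ]] [[-0.67001023  0.39049709 -0.63134643 -0.10683396]
 [-0.74223353 -0.3372023   0.57912347  0.69629456]
 [ 0.01325456  0.85662514  0.51576902  0.65530035]
 [ 0.          0.          0.          1.        ]]
['image', 'depth', 'camera_matrix', 'cam_to_world']
[[423.51404261   0.         246.93986232]
 [  0.         423.51404261 185.8997836 ]
 [  0.           0.           1.        ]] [[-0.00954398  0.99582296 -0.09080497  0.43051681]
 [-0.99979604 -0.01111941 -0.01685954  0.0701924 ]
 [-0.01779882  0.09062554  0.99572597  1.13818104]
 [ 0.          0.          0.          1.        ]]
['image', 'depth', 'camera_matrix', 'cam_to_world']
```

View pics/scene0.png

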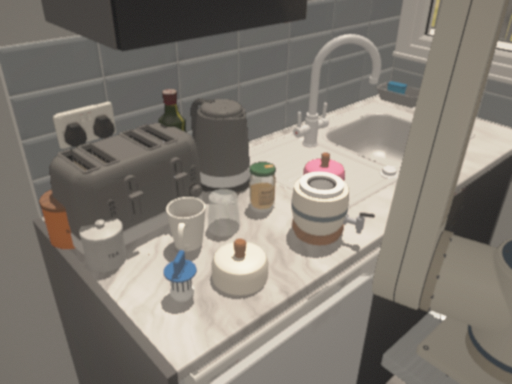

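View pics/top0.png

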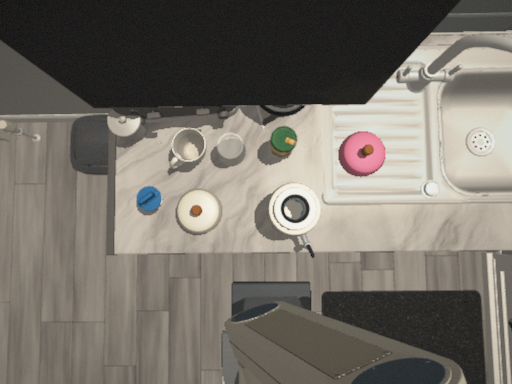

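The scene view shows the blue-finned cartridge at about (180,270), the white lid at (240,265) and the crock at (320,205). In the top view they are at (149,199), (198,211) and (295,208), with the hood above the back of the counter. Next I measure them.

```bash
python3 - <<'E'
from h import *
ds={n:dict(np.load(f'pics/{n}0.npz')) for n in('top','scene')}
for n,d in ds.items():
    P=world(d);hsv=cv2.cvtColor(d['image'],cv2.COLOR_RGB2HSV)
    ok=d['depth']>0
    print(n)
    blue=ok&(hsv[...,0]>95)&(hsv[...,0]<125)&(hsv[...,1]>130)&(hsv[...,2]>60)
    X=P[blue]; X=X[(X[:,0]>.2)&(X[:,0]<.8)&(X[:,1]>.1)&(X[:,2]>0)]
    print('blue',len(X),np.percentile(X,[2,50,98],0).round(3).tolist())
    for lo,hi in((.05,.07),(.073,.098),(.094,.105)):
        Y=X[(X[:,2]>lo)&(X[:,2]<hi)]
        if len(Y)>3:
            c,(w,h),a=cv2.minAreaRect(Y[:,:2].astype(np.float32));print(lo,hi,len(Y),Y.mean(0).round(4),'rect',np.round(c,4),round(w,4),round(h,4),a)
# lid: points by height
    def circ(Y):
        c,r=cv2.minEnclosingCircle(Y[:,:2].astype(np.float32));
        A=np.c_[2*Y[:,:2],np.ones(len(Y))];s=np.linalg.lstsq(A,(Y[:,:2]**2).sum(1),rcond=None)[0]
        return np.round(c,4),round(r,4),'ls',s[:2].round(4),np.sqrt(s[2]+s[0]**2+s[1]**2).round(4)
    Q=P[ok]
    px=P[211,198] if n=='top' else P[265,240]
    print('lidpx',px)
    N=Q[np.hypot(Q[:,0]-px[0],Q[:,1]-px[1])<.085]
    for lo,hi in((.01,.03),(.03,.045),(.058,.075),(.075,.095)):
        Y=N[(N[:,2]>lo)&(N[:,2]<hi)]
        if len(Y)>5: print('lid',lo,len(Y),circ(Y))
    px=P[180 if n=='top' else 185,295 if n=='top' else 320]
    N=Q[(Q[:,0]>.3)&(Q[:,0]<.6)&(Q[:,1]>-.2)&(Q[:,1]<.1)]
    for lo,hi in((.12,.129),(.129,.134),(.134,.142),(.05,.1),(.145,.2)):
        Y=N[(N[:,2]>lo)&(N[:,2]<hi)]
        if len(Y)>5: print('crock',lo,len(Y),circ(Y),Y.mean(0).round(3))
for (u,v,t) in((149,199,'cart'),(198,211,'lid'),(295,208,'crock bore'),(295,188,'rim'),(285,140,'honey'),(230,150,'tumbler'),(188,148,'mug'),(250,60,'hood'),(370,150,'pink'),(311,254,'tapend'),(125,125,'can'),(250,104,'hoodedge'),(150,104,'hoodl')):
    print(t,world(ds['top'])[v,u].round(3))
E
```

```text
top
blue 442 [[0.472, 0.312, 0.062], [0.498, 0.337, 0.067], [0.526, 0.366, 0.101]]
0.05 0.07 314 [0.4982 0.3371 0.0661] rect [0.4996 0.3391] 0.0585 0.0591 65.98503875732422
0.073 0.098 53 [0.4996 0.3364 0.0885] rect [0.5016 0.3391] 0.0128 0.0416 36.29599380493164
0.094 0.105 78 [0.5006 0.3398 0.0992] rect [0.5011 0.3404] 0.0122 0.0388 36.477420806884766
lidpx [0.46495111 0.20949616 0.09219559]
lid 0.01 21 (array([0.4635, 0.1867]), 0.05, 'ls', array([0.4692, 0.2171]), np.float64(0.0587))
lid 0.03 196 (array([0.4691, 0.2171]), 0.0589, 'ls', array([0.4694, 0.2174]), np.float64(0.0567))
lid 0.058 121 (array([0.4692, 0.218 ]), 0.0459, 'ls', array([0.4684, 0.2178]), np.float64(0.032))
lid 0.075 90 (array([0.4694, 0.2172]), 0.0134, 'ls', array([0.4689, 0.2164]), np.float64(0.0093))
crock 0.12 783 (array([ 0.4687, -0.0238]), 0.0623, 'ls', array([ 0.4683, -0.0236]), np.float64(0.0543)) [ 0.468 -0.022  0.125]
crock 0.129 268 (array([ 0.47 , -0.025]), 0.0577, 'ls', array([ 0.4691, -0.0256]), np.float64(0.0342)) [ 0.469 -0.026  0.131]
crock 0.134 706 (array([ 0.4685, -0.024 ]), 0.0498, 'ls', arr
[... 185 characters left out ...]
 0.072]
sceneTraceback (most recent call last):
  File "<stdin>", line 9, in <module>
    return _quantile_unchecked(
        a, q, axis, out, overwrite_input, method, keepdims, weights)
    return _ureduce(a,
                    func=_quantile_ureduce_func,
    ...<5 lines>...
                    overwrite_input=overwrite_input,
                    method=method)
    r = func(a, **kwargs)
    result = _quantile(arr,
                       quantiles=q,
    ...<2 lines>...
                       out=out,
                       weights=wgt)
    slices_having_nans = np.isnan(arr[-1, ...])
                                  ~~~^^^^^^^^^
IndexError: index -1 is out of bounds for axis 0 with size 0
```

```bash
python3 - <<'E'
import cv2
a=cv2.imread('pics/top0.png');cv2.imwrite('pics/c1.png',cv2.resize(a[160:270,110:340],None,fx=3.4,fy=3.4,interpolation=2))
a=cv2.imread('pics/scene0.png');cv2.imwrite('pics/c2.png',cv2.resize(a[150:310,140:380],None,fx=3.3,fy=3.3,interpolation=2))
E
```

```text
(no output)
```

View pics/c1.png

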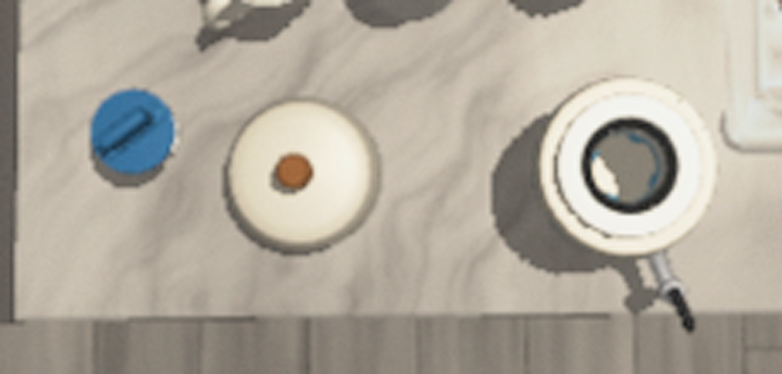

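View pics/c2.png

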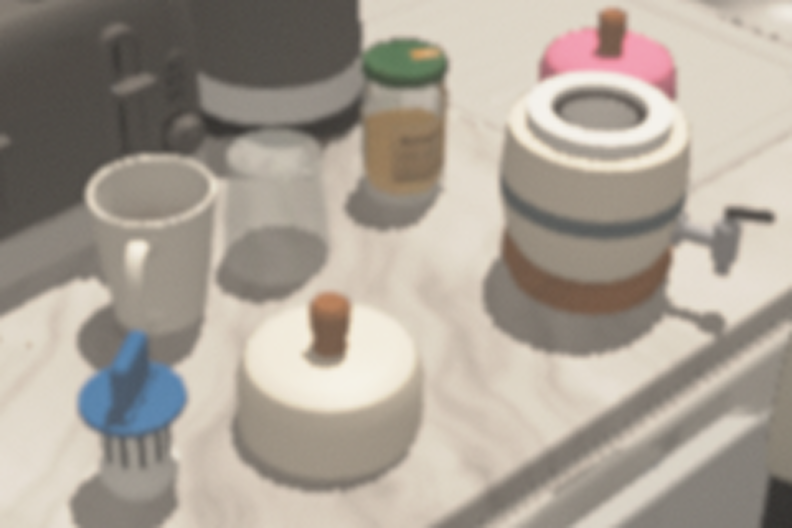

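```bash
python3 - <<'E'
from h import *
ds={n:dict(np.load(f'pics/{n}0.npz')) for n in('top','scene')}
def circ(Y):
    c,r=cv2.minEnclosingCircle(Y[:,:2].astype(np.float32));return np.round(c,4),round(r,4)
for n,d in ds.items():
    P=world(d);hsv=cv2.cvtColor(d['image'],cv2.COLOR_RGB2HSV);ok=d['depth']>0
    print(n,ok.mean())
    L=(((149,199),'cart'),((198,205),'lid'),((295,184),'rim'),((285,140),'honey'),((230,150),'tumbler'),((188,148),'mug'),((250,60),'hood'),((370,150),'pink'),((311,254),'tapend'),((125,125),'can'),((250,103),'hoodedge'),((150,103),'hoodl')) if n=='top' else (((180,270),'cart'),((180,255),'fin'),((240,265),'lid'),((320,182),'ring'),((370,216),'tap'))
    for (u,v),t in L: print(t,P[v,u].round(3),hsv[v,u],d['depth'][v,u])
    if n=='scene':
        blue=ok&(hsv[...,0]>95)&(hsv[...,0]<125)&(hsv[...,1]>120)
        X=P[blue];X=X[np.hypot(X[:,0]-.5,X[:,1]-.34)<.06]
        print(len(X));Y=X[(X[:,2]>.06)&(X[:,2]<.07)];print(circ(Y)); Y=X[X[:,2]>.085];print(cv2.minAreaRect(Y[:,:2].astype(np.float32)),Y.max(0))
        Q=P[ok]
        Y=Q[(np.hypot(Q[:,0]-.469,Q[:,1]-.217)<.07)];Z=Y[(Y[:,2]>.07)];print('knob',circ(Z),Z.max(0));Z=Y[(Y[:,2]>.02)&(Y[:,2]<.05)];print('lid',circ(Z))
        Y=Q[(np.hypot(Q[:,0]-.469,Q[:,1]+.024)<.07)];Z=Y[(Y[:,2]>.134)&(Y[:,2]<.142)];print('ring',circ(Z),Z[:,2].mean());
    if n=='top':
        for c in((.5,.34),(.469,-.024)):
            pass
E
```

```text
top 0.9960123697916666
cart [0.497 0.337 0.072] [102 164  84] 1.0724136
lid [0.48  0.21  0.085] [ 16  68 192] 1.0554395
rim [ 0.526 -0.028  0.126] [ 23  19 243] 1.0152733
honey [ 0.636 -0.007  0.113] [ 22 119 167] 1.0384988
tumbler [0.617 0.13  0.087] [ 20  29 177] 1.0644811
mug [0.638 0.248 0.009] [ 20  34 227] 1.1464267
hood [0.627 0.073 0.645] [30  9 29] 0.50929636
pink [ 0.613 -0.22   0.089] [ 13 164 166] 1.056339
tapend [ 0.357 -0.067  0.087] [ 0 19 40] 1.0380373
can [0.685 0.396 0.089] [ 18  31 199] 1.0732313
hoodedge [0.627 0.075 0.464] [150  16  31] 0.6893068
hoodl [0.627 0.236 0.474] [20 22 35] 0.6821014
scene 0.9933624267578125
cart [0.489 0.345 0.073] [105  78 111] 0.8797498
fin [0.499 0.337 0.099] [105 120 166] 0.87773156
lid [0.441 0.239 0.057] [ 23  17 245] 0.91923916
ring [ 0.486 -0.042  0.121] [ 17  28 165] 1.0770264
tap [ 0.355 -0.064  0.083] [ 14  30 109] 1.0267416
22
(array([0.5052, 0.3392]), 0.0239)
((0.4997318685054779, 0.33717259764671326), (0.0019446257501840591, 0.012664074078202248), 39.20419692993164) [0.50448771 0.34269383 0.10150492]
knob (array([0.4672, 0.2181]), 0.013) [0.47924712 0.23061581 0.09296921]
lid (array([0.4668, 0.2186]), 0.0589)
ring (array([ 0.4658, -0.0253]), 0.0528) 0.13623898869508122
```

Top-view fits agree with the given sizes (fin 12 x 40 mm, knob 27 mm, lid radius 59 mm, plate radius 50 mm). Estimates: cartridge (0.500, 0.339) with the fin's thin axis at 36.4°, lid (0.469, 0.2175), crock (0.468, -0.024). First I turn the tool to yaw 126.4° by rotating -1.744 rad about its z.

Request:
send_rows([
  {"rz":-0.116,"fingers":0},
  {"rz":-0.116,"fingers":0},
  {"rz":-0.116,"fingers":0},
  {"rz":-0.116,"fingers":0},
  {"rz":-0.116,"fingers":0},
  {"rz":-0.116,"fingers":0},
  {"rz":-0.116,"fingers":0},
  {"rz":-0.116,"fingers":0},
  {"rz":-0.116,"fingers":0},
  {"rz":-0.116,"fingers":0},
  {"rz":-0.116,"fingers":0},
  {"rz":-0.116,"fingers":0},
])

```text
invalid input at $.plan[0]: expected keys rx, ry, rz, dx, dy, dz, fingers
```

Request:
send_rows([
  {"rz":-0.116,"fingers":0},
  {"rz":-0.116,"fingers":0},
  {"rz":-0.116,"fingers":0},
  {"fingers":0},
  {"fingers":0},
])

```text
invalid input at $.plan[0]: expected keys rx, ry, rz, dx, dy, dz, fingers
```

```bash
cat >> h.py <<'E'
from scipy.spatial.transform import Rotation as Ro
def go(target,yaw=None,pos=None):
    s=bot.state();p=s['eef_pos'] if pos is None else pos;R=Ro.from_euler('xyz',s['eef_rot'])
    d=R.inv().apply(np.array(target)-p)*1000
    print('t',round(s['time_s'],2),'pos',s['eef_pos'].round(4),'rot',s['eef_rot'].round(4),'w',round(s['width'],4),'F',s['contact_force'].round(2))
    print('shift tool mm',d.round(1), 'norm',np.linalg.norm(d).round(1))
    y=s['eef_rot'][2] if yaw is None else yaw
    print('turn rv',(R.inv()*Ro.from_euler('xyz',[np.pi,0,y])).as_rotvec().round(4))
E
python3 -c "
from h import *
go([.5003,.3393,.256],np.radians(126.4))"
```

```text
t 0.1 pos [ 0.245  -0.4922  0.2557] rot [-3.1403e+00 -2.0000e-04  4.6170e-01] w 0.0856 F [ 0.35  0.62 -0.73]
shift tool mm [ 5.990e+02 -6.307e+02  6.000e-01] norm 869.8
turn rv [-8.0000e-04 -1.2000e-03 -1.7444e+00]
```

All keys are required.

Request:
send_rows([
  {"rx":0,"ry":0,"rz":-0.116,"dx":0,"dy":0,"dz":0,"fingers":0},
  {"rx":0,"ry":0,"rz":-0.116,"dx":0,"dy":0,"dz":0,"fingers":0},
  {"rx":0,"ry":0,"rz":-0.116,"dx":0,"dy":0,"dz":0,"fingers":0},
  {"rx":0,"ry":0,"rz":-0.116,"dx":0,"dy":0,"dz":0,"fingers":0},
  {"rx":0,"ry":0,"rz":-0.116,"dx":0,"dy":0,"dz":0,"fingers":0},
  {"rx":0,"ry":0,"rz":-0.116,"dx":0,"dy":0,"dz":0,"fingers":0},
  {"rx":0,"ry":0,"rz":-0.116,"dx":0,"dy":0,"dz":0,"fingers":0},
  {"rx":0,"ry":0,"rz":-0.116,"dx":0,"dy":0,"dz":0,"fingers":0},
  {"rx":0,"ry":0,"rz":-0.116,"dx":0,"dy":0,"dz":0,"fingers":0},
  {"rx":0,"ry":0,"rz":-0.116,"dx":0,"dy":0,"dz":0,"fingers":0},
  {"rx":0,"ry":0,"rz":-0.116,"dx":0,"dy":0,"dz":0,"fingers":0},
  {"rx":0,"ry":0,"rz":-0.116,"dx":0,"dy":0,"dz":0,"fingers":0},
])

```text
time_s: 1.1
eef_pos: [0.245, -0.4923, 0.2559]
eef_rot: [-3.142, -0.001, 1.859]
contact_force: [1.0, -0.0, 1.2]
width: 0.0856
```

Request:
send_rows([
  {"rx":0,"ry":0,"rz":-0.116,"dx":0,"dy":0,"dz":0,"fingers":0},
  {"rx":0,"ry":0,"rz":-0.116,"dx":0,"dy":0,"dz":0,"fingers":0},
  {"rx":0,"ry":0,"rz":-0.12,"dx":0,"dy":0,"dz":0,"fingers":0},
  {"rx":0,"ry":0,"rz":0,"dx":0,"dy":0,"dz":0,"fingers":0},
  {"rx":0,"ry":0,"rz":0,"dx":0,"dy":0,"dz":0,"fingers":0},
])

```text
time_s: 1.52
eef_pos: [0.245, -0.4923, 0.256]
eef_rot: [3.141, -0.001, 2.202]
contact_force: [0.2, 0.5, -0.5]
width: 0.0852
```

```bash
python3 -c "
from h import *
go([.5003,.3393,.256],np.radians(126.4))"
```

```text
t 1.52 pos [ 0.245  -0.4923  0.256 ] rot [ 3.1414e+00 -5.0000e-04  2.2020e+00] w 0.0852 F [ 0.19  0.47 -0.53]
shift tool mm [5.207e+02 6.968e+02 4.000e-01] norm 869.9
turn rv [ 0.0002 -0.0005 -0.0041]
```

Request:
send_rows([
  {"rx":0,"ry":0,"rz":0,"dx":21.7,"dy":29,"dz":0,"fingers":0},
  {"rx":0,"ry":0,"rz":0,"dx":21.7,"dy":29,"dz":0,"fingers":0},
  {"rx":0,"ry":0,"rz":0,"dx":21.7,"dy":29,"dz":0,"fingers":0},
  {"rx":0,"ry":0,"rz":0,"dx":21.7,"dy":29,"dz":0,"fingers":0},
  {"rx":0,"ry":0,"rz":0,"dx":21.7,"dy":29,"dz":0,"fingers":0},
  {"rx":0,"ry":0,"rz":0,"dx":21.7,"dy":29,"dz":0,"fingers":0},
  {"rx":0,"ry":0,"rz":0,"dx":21.7,"dy":29,"dz":0,"fingers":0},
  {"rx":0,"ry":0,"rz":0,"dx":21.7,"dy":29,"dz":0,"fingers":0},
  {"rx":0,"ry":0,"rz":0,"dx":21.7,"dy":29,"dz":0,"fingers":0},
  {"rx":0,"ry":0,"rz":0,"dx":21.7,"dy":29,"dz":0,"fingers":0},
  {"rx":0,"ry":0,"rz":0,"dx":21.7,"dy":29,"dz":0,"fingers":0},
  {"rx":0,"ry":0,"rz":0,"dx":21.7,"dy":29,"dz":0,"fingers":0},
])

```text
time_s: 2.52
eef_pos: [0.3707, -0.0746, 0.2564]
eef_rot: [3.141, 0.001, 2.201]
contact_force: [2.1, -0.9, 0.3]
width: 0.0851
```

Request:
send_rows([
  {"rx":0,"ry":0,"rz":0,"dx":21.7,"dy":29,"dz":0,"fingers":0},
  {"rx":0,"ry":0,"rz":0,"dx":21.7,"dy":29,"dz":0,"fingers":0},
  {"rx":0,"ry":0,"rz":0,"dx":21.7,"dy":29,"dz":0,"fingers":0},
  {"rx":0,"ry":0,"rz":0,"dx":21.7,"dy":29,"dz":0,"fingers":0},
  {"rx":0,"ry":0,"rz":0,"dx":21.7,"dy":29,"dz":0,"fingers":0},
  {"rx":0,"ry":0,"rz":0,"dx":21.7,"dy":29,"dz":0,"fingers":0},
  {"rx":0,"ry":0,"rz":0,"dx":21.7,"dy":29,"dz":0,"fingers":0},
  {"rx":0,"ry":0,"rz":0,"dx":21.7,"dy":29,"dz":0,"fingers":0},
  {"rx":0,"ry":0,"rz":0,"dx":21.7,"dy":29,"dz":0,"fingers":0},
  {"rx":0,"ry":0,"rz":0,"dx":21.7,"dy":29,"dz":0,"fingers":0},
  {"rx":0,"ry":0,"rz":0,"dx":21.7,"dy":29,"dz":0,"fingers":0},
  {"rx":0,"ry":0,"rz":0,"dx":21.7,"dy":29,"dz":0,"fingers":0},
])

```text
time_s: 3.52
eef_pos: [0.4965, 0.3417, 0.2561]
eef_rot: [-3.141, 0.0, 2.201]
contact_force: [0.3, -0.2, 0.6]
width: 0.0851
```

Request:
send_rows([
  {"rx":0,"ry":0,"rz":0,"dx":0,"dy":0,"dz":0,"fingers":0},
  {"rx":0,"ry":0,"rz":0,"dx":0,"dy":0,"dz":0,"fingers":0},
  {"rx":0,"ry":0,"rz":0,"dx":0,"dy":0,"dz":0,"fingers":0},
])

```text
time_s: 3.77
eef_pos: [0.4962, 0.3396, 0.2558]
eef_rot: [-3.14, 0.0, 2.204]
contact_force: [0.1, 0.2, 0.4]
width: 0.0856
```

```bash
python3 -c "
from h import *
go([.5003,.3393,.098],np.radians(126.4));print(bot.state()['joints']);grab('scene','s1')"
```

```text
t 3.77 pos [0.4962 0.3396 0.2558] rot [-3.1404  0.      2.2038] w 0.0856 F [0.14 0.25 0.45]
shift tool mm [ -2.7   3.4 157.8] norm 157.8
turn rv [-0.0012  0.     -0.0023]
[ 4.60791328e-01  3.48355069e-01  1.49645448e-01  1.37330342e+00
 -2.17707304e-04  1.39853966e+00]
```

View pics/s1.png

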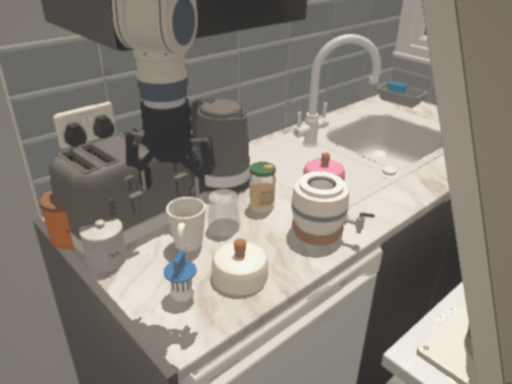

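The gripper hangs over the cartridge at about (170,150). I project the TCP and its tip line into the view to check before descending.

```bash
python3 -c "
from h import *
d=dict(np.load('pics/s1.npz'));T=np.linalg.inv(d['cam_to_world']);K=d['camera_matrix']
def pr(p):
    q=T@np.r_[p,1];return (K[0,2]+K[0,0]*q[0]/-q[2]).round(1),(K[1,2]-K[1,1]*q[1]/-q[2]).round(1)
print(pr([.4962,.3396,.2558]),pr([.4962,.3396,.231]),pr([.5,.339,.1]))
for s in(-1,1): print(pr(np.array([.4962,.3396,.25])+s*.05*np.array([.805,.593,0])))
im=cv2.imread('pics/s1.png');cv2.imwrite('pics/s1c.png',cv2.resize(im[80:310,90:290],None,fx=3,fy=2.6))"
```

```text
(np.float64(172.8), np.float64(183.9)) (np.float64(174.0), np.float64(196.3)) (np.float64(178.6), np.float64(254.7))
(np.float64(201.1), np.float64(190.2))
(np.float64(145.6), np.float64(183.6))
```

View pics/s1c.png

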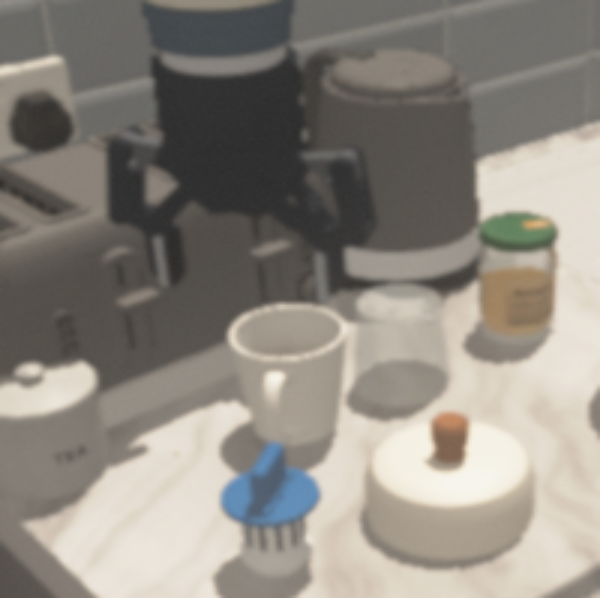

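Request:
send_rows([
  {"rx":0,"ry":0,"rz":0,"dx":-2.7,"dy":3.4,"dz":20,"fingers":0},
  {"rx":0,"ry":0,"rz":0,"dx":0,"dy":0,"dz":20,"fingers":0},
  {"rx":0,"ry":0,"rz":0,"dx":0,"dy":0,"dz":20,"fingers":0},
  {"rx":0,"ry":0,"rz":0,"dx":0,"dy":0,"dz":20,"fingers":0},
  {"rx":0,"ry":0,"rz":0,"dx":0,"dy":0,"dz":20,"fingers":0},
  {"rx":0,"ry":0,"rz":0,"dx":0,"dy":0,"dz":20,"fingers":0},
  {"rx":0,"ry":0,"rz":0,"dx":0,"dy":0,"dz":20,"fingers":0},
  {"rx":0,"ry":0,"rz":0,"dx":0,"dy":0,"dz":18,"fingers":0},
  {"rx":0,"ry":0,"rz":0,"dx":0,"dy":0,"dz":0,"fingers":0},
  {"rx":0,"ry":0,"rz":0,"dx":0,"dy":0,"dz":0,"fingers":0},
])

```text
time_s: 4.65
eef_pos: [0.5005, 0.3384, 0.0985]
eef_rot: [-3.141, -0.0, 2.204]
contact_force: [-0.8, 0.7, 0.4]
width: 0.0854
```

```bash
python3 -c "
from h import *
go([.5003,.3393,.097],np.radians(126.4))"
```

```text
t 4.65 pos [0.5005 0.3384 0.0985] rot [-3.1405e+00 -1.0000e-04  2.2036e+00] w 0.0854 F [-0.75  0.67  0.35]
shift tool mm [0.9 0.3 1.5] norm 1.8
turn rv [-0.0011 -0.0001 -0.0024]
```

Request:
send_rows([
  {"rx":0,"ry":0,"rz":0,"dx":0.9,"dy":0.3,"dz":1.5,"fingers":120},
  {"rx":0,"ry":0,"rz":0,"dx":0,"dy":0,"dz":0,"fingers":255},
  {"rx":0,"ry":0,"rz":0,"dx":0,"dy":0,"dz":0,"fingers":255},
  {"rx":0,"ry":0,"rz":0,"dx":0,"dy":0,"dz":0,"fingers":255},
  {"rx":0,"ry":0,"rz":0,"dx":0,"dy":0,"dz":0,"fingers":255},
  {"rx":0,"ry":0,"rz":0,"dx":0,"dy":0,"dz":0,"fingers":255},
  {"rx":0,"ry":0,"rz":0,"dx":0,"dy":0,"dz":0,"fingers":255},
  {"rx":0,"ry":0,"rz":0,"dx":0,"dy":0,"dz":0,"fingers":255},
  {"rx":0,"ry":0,"rz":0,"dx":0,"dy":0,"dz":0,"fingers":255},
  {"rx":0,"ry":0,"rz":0,"dx":0,"dy":0,"dz":0,"fingers":255},
], squeeze=60)

```text
time_s: 5.48
eef_pos: [0.5006, 0.3406, 0.097]
eef_rot: [3.141, 0.0, 2.206]
contact_force: [-1.0, 0.8, 4.4]
width: 0.0112
```

```bash
python3 -c "
from h import *
go([.5003,.3393,.255],np.radians(126.4));grab('scene','s2')
im=cv2.imread('pics/s2.png');cv2.imwrite('pics/s2c.png',cv2.resize(im[150:310,100:270],None,fx=3.5,fy=3.5))"
```

```text
t 5.48 pos [0.5006 0.3406 0.097 ] rot [3.1411 0.     2.2059] w 0.0112 F [-1.01  0.76  4.41]
shift tool mm [  -0.9   -1.  -158. ] norm 158.0
turn rv [ 0.0005  0.     -0.0002]
```

View pics/s2c.png

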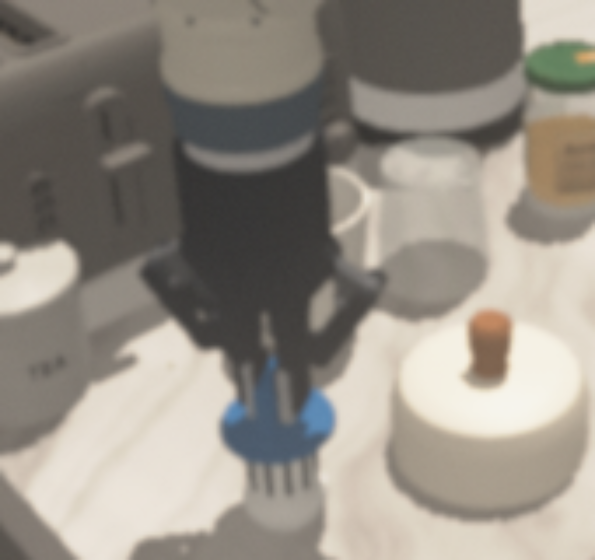

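The fin is between the pads (width 11 mm). Lifting.

Request:
send_rows([
  {"rx":0,"ry":0,"rz":0,"dx":0,"dy":0,"dz":-4,"fingers":255},
  {"rx":0,"ry":0,"rz":0,"dx":0,"dy":0,"dz":-8,"fingers":255},
  {"rx":0,"ry":0,"rz":0,"dx":0,"dy":0,"dz":-18,"fingers":255},
  {"rx":0,"ry":0,"rz":0,"dx":0,"dy":0,"dz":-22,"fingers":255},
  {"rx":0,"ry":0,"rz":0,"dx":0,"dy":0,"dz":-22,"fingers":255},
  {"rx":0,"ry":0,"rz":0,"dx":0,"dy":0,"dz":-22,"fingers":255},
  {"rx":0,"ry":0,"rz":0,"dx":0,"dy":0,"dz":-22,"fingers":255},
  {"rx":0,"ry":0,"rz":0,"dx":0,"dy":0,"dz":-22,"fingers":255},
  {"rx":0,"ry":0,"rz":0,"dx":0,"dy":0,"dz":-14,"fingers":255},
  {"rx":0,"ry":0,"rz":0,"dx":0,"dy":0,"dz":-6,"fingers":255},
  {"rx":0,"ry":0,"rz":0,"dx":0,"dy":0,"dz":0,"fingers":255},
  {"rx":0,"ry":0,"rz":0,"dx":0,"dy":0,"dz":0,"fingers":255},
])

```text
time_s: 6.53
eef_pos: [0.5004, 0.3404, 0.2562]
eef_rot: [-3.141, -0.0, 2.206]
contact_force: [-0.0, -0.1, -1.5]
width: 0.0109
```

```bash
python3 -c "
from h import *
go([.468,-.0242,.257],np.radians(126.4));grab('scene','s3')
im=cv2.imread('pics/s3.png');cv2.imwrite('pics/s3c.png',cv2.resize(im[80:260,80:270],None,fx=3.3,fy=3.3))"
```

```text
t 6.53 pos [0.5004 0.3404 0.2562] rot [-3.1410e+00 -1.0000e-04  2.2058e+00] w 0.0109 F [-0.02 -0.14 -1.49]
shift tool mm [-274.3 -242.3   -0.6] norm 366.0
turn rv [-0.0006 -0.0001 -0.0003]
```

View pics/s3c.png

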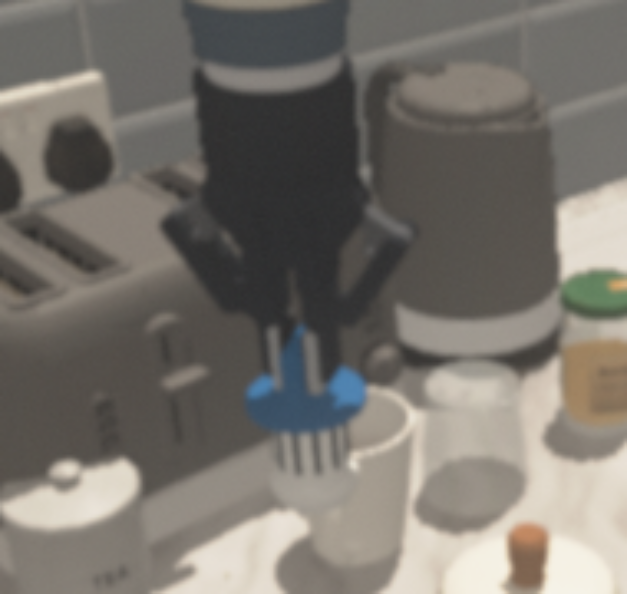

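Request:
send_rows([
  {"rx":0,"ry":0,"rz":0,"dx":-12,"dy":-10,"dz":0,"fingers":255},
  {"rx":0,"ry":0,"rz":0,"dx":-23,"dy":-20,"dz":0,"fingers":255},
  {"rx":0,"ry":0,"rz":0,"dx":-24,"dy":-21,"dz":0,"fingers":255},
  {"rx":0,"ry":0,"rz":0,"dx":-24,"dy":-21,"dz":0,"fingers":255},
  {"rx":0,"ry":0,"rz":0,"dx":-24,"dy":-21,"dz":0,"fingers":255},
  {"rx":0,"ry":0,"rz":0,"dx":-24,"dy":-21,"dz":0,"fingers":255},
  {"rx":0,"ry":0,"rz":0,"dx":-24,"dy":-21,"dz":0,"fingers":255},
  {"rx":0,"ry":0,"rz":0,"dx":-24,"dy":-21,"dz":0,"fingers":255},
  {"rx":0,"ry":0,"rz":0,"dx":-24,"dy":-21,"dz":0,"fingers":255},
  {"rx":0,"ry":0,"rz":0,"dx":-24,"dy":-21,"dz":0,"fingers":255},
  {"rx":0,"ry":0,"rz":0,"dx":-24,"dy":-21,"dz":0,"fingers":255},
  {"rx":0,"ry":0,"rz":0,"dx":-15,"dy":-15,"dz":0,"fingers":255},
])

```text
time_s: 7.58
eef_pos: [0.4688, -0.0151, 0.2558]
eef_rot: [-3.14, -0.001, 2.205]
contact_force: [0.8, 0.3, -1.9]
width: 0.011
```

Request:
send_rows([
  {"rx":0,"ry":0,"rz":0,"dx":-8.3,"dy":-8.3,"dz":0,"fingers":255},
  {"rx":0,"ry":0,"rz":0,"dx":0,"dy":0,"dz":0,"fingers":255},
  {"rx":0,"ry":0,"rz":0,"dx":0,"dy":0,"dz":0,"fingers":255},
  {"rx":0,"ry":0,"rz":0,"dx":0,"dy":0,"dz":0,"fingers":255},
])

```text
time_s: 7.92
eef_pos: [0.4678, -0.0238, 0.2563]
eef_rot: [-3.141, -0.001, 2.206]
contact_force: [0.2, -1.2, -1.0]
width: 0.0112
```

```bash
python3 -c "
from h import *
go([.468,-.0242,.257],np.radians(126.4));grab('scene','s4');grab('top','t4')
im=cv2.imread('pics/s4.png');cv2.imwrite('pics/s4c.png',cv2.resize(im[80:260,220:410],None,fx=3.3,fy=3.3))
im=cv2.imread('pics/t4.png');cv2.imwrite('pics/t4c.png',cv2.resize(im[130:330,200:400],None,fx=3,fy=3))"
```

```text
t 7.92 pos [ 0.4678 -0.0238  0.2563] rot [-3.1411e+00 -9.0000e-04  2.2056e+00] w 0.0112 F [ 0.18 -1.16 -0.96]
shift tool mm [-0.5 -0.1 -0.7] norm 0.8
turn rv [-0.0005 -0.0009 -0.0005]
```

View pics/s4c.png

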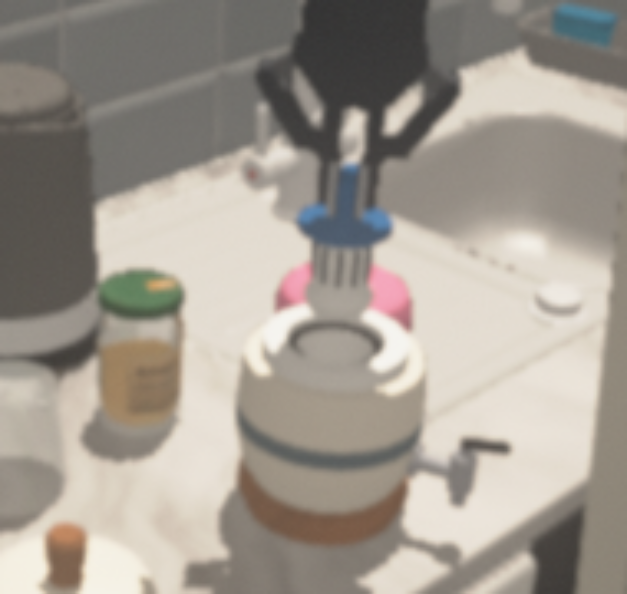

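View pics/t4c.png

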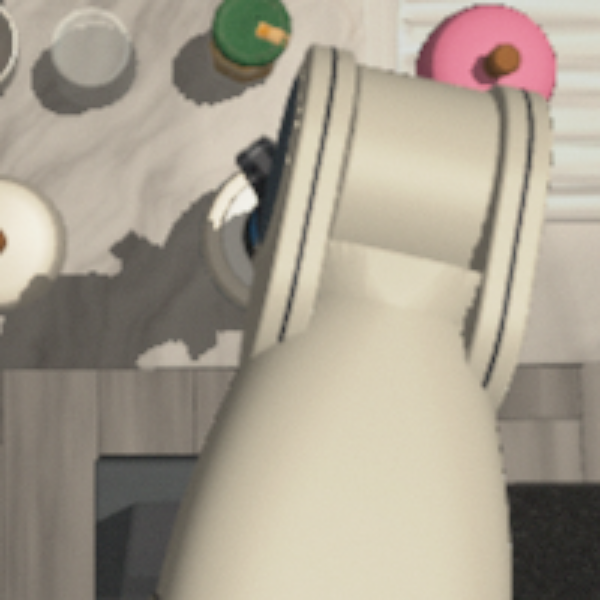

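The scene view shows the cartridge upright over the mouth; the top view is blocked by the arm. I refine plate and flange centres by fitting their projected circles to image edges, all in the same camera, so calibration bias cancels.

```bash
cat > fit.py <<'E'
from h import *
from scipy.optimize import minimize
from scipy.ndimage import map_coordinates
def proj(d,p):
    T=np.linalg.inv(d['cam_to_world']);K=d['camera_matrix'];q=p@T[:3,:3].T+T[:3,3]
    return K[0,2]+K[0,0]*q[:,0]/-q[:,2],K[1,2]-K[1,1]*q[:,1]/-q[:,2]
def fitc(d,circs,x0,dz=False,chan=None,rng=None,sig=1.0):
    """circs: list (r,zoff,sign) ; sign +1 brighter inside; chan gray fn"""
    g=chan(d['image'].astype(float));g=cv2.GaussianBlur(g,(0,0),sig)
    a=np.linspace(0,2*np.pi,360,endpoint=False)
    if rng is not None: a=a[rng(a)]
    def val(p):
        s=0
        for r,zo,sg in circs:
            z=p[2]+zo if dz else zo
            def c(rr): return np.c_[p[0]+rr*np.cos(a),p[1]+rr*np.sin(a),np.full(len(a),z)]
            ui,vi=proj(d,c(r-.0015));uo,vo=proj(d,c(r+.0015))
            s+=sg*np.mean(map_coordinates(g,[vi,ui],order=1)-map_coordinates(g,[vo,uo],order=1))
        return -s
    best=None
    for dx in np.arange(-.006,.0061,.003):
        for dy in np.arange(-.006,.0061,.003):
            r=minimize(val,np.array(x0)+np.r_[dx,dy,[0]*(len(x0)-2)],method='Nelder-Mead',options=dict(xatol=1e-5,fatol=1e-3,initial_simplex=np.array(x0)+np.r_[dx,dy,[0]*(len(x0)-2)]+np.r_[[np.zeros(len(x0))],.002*np.eye(len(x0))]))
            if best is None or r.fun<best.fun: best=r
    return best.x.round(4),round(best.fun,1)
gray=lambda i:i.mean(2)
blu=lambda i:i[...,2]-i[...,0]
E
python3 - <<'E'
from fit import *
L=lambda n:dict(np.load(f'pics/{n}.npz'))
for n in('top0','scene0'):
    d=L(n)
    print(n,'recess',fitc(d,[(.034,.137,-1)],[.468,-.024],chan=gray))
    print(n,'plate',fitc(d,[(.05,.137,1)],[.468,-.024],chan=gray))
    print(n,'both',fitc(d,[(.05,.137,1),(.034,.137,-1)],[.468,-.024],chan=gray))
    print(n,'cart flange z.066',fitc(d,[(.032,.066,1)],[.5,.339],chan=blu),'z.063',fitc(d,[(.032,.063,1)],[.5,.339],chan=blu))
d=L('s4')
for z in (.2235,.2265):
  print('held',z,fitc(d,[(.032,z,1)],[.468,-.024],chan=blu))
print('held xyz',fitc(d,[(.032,0,1)],[.468,-.024,.226],dz=True,chan=blu))
print('held3',fitc(L('s3'),[(.032,.226,1)],[.5004,.3404],chan=blu))
E
```

```text
top0 recess (array([ 0.4677, -0.025 ]), np.float64(-75.4))
top0 plate (array([ 0.4625, -0.0138]), np.float64(-11.5))
top0 both (array([ 0.4679, -0.0254]), np.float64(-81.6))
top0 cart flange z.066 (array([0.4997, 0.3392]), np.float64(-42.3)) z.063 (array([0.4999, 0.34  ]), np.float64(-42.4))
scene0 recess (array([ 0.4655, -0.0216]), np.float64(-26.5))
scene0 plate (array([ 0.4662, -0.0228]), np.float64(-14.1))
scene0 both (array([ 0.4659, -0.0222]), np.float64(-40.4))
scene0 cart flange z.066 (array([0.4974, 0.3415]), np.float64(-29.0)) z.063 (array([0.5005, 0.3397]), np.float64(-29.2))
held 0.2235 (array([ 0.4676, -0.0218]), np.float64(-16.1))
held 0.2265 (array([ 0.4636, -0.0168]), np.float64(-16.0))
held xyz (array([ 0.4779, -0.0347,  0.2157]), np.float64(-16.2))
held3 (array([0.4958, 0.3438]), np.float64(-21.2))
```

Along the jaw axis the held cartridge sits about 1.4 mm past the bore axis, and along the fin about 0.9 mm short. I correct both and go down to just above the catches.

Request:
send_rows([
  {"rx":0,"ry":0,"rz":0,"dx":-0.9,"dy":-1.4,"dz":4,"fingers":255},
  {"rx":0,"ry":0,"rz":0,"dx":0,"dy":0,"dz":8,"fingers":255},
  {"rx":0,"ry":0,"rz":0,"dx":0,"dy":0,"dz":6,"fingers":255},
  {"rx":0,"ry":0,"rz":0,"dx":0,"dy":0,"dz":4,"fingers":255},
  {"rx":0,"ry":0,"rz":0,"dx":0,"dy":0,"dz":4,"fingers":255},
  {"rx":0,"ry":0,"rz":0,"dx":0,"dy":0,"dz":4,"fingers":255},
  {"rx":0,"ry":0,"rz":0,"dx":0,"dy":0,"dz":4,"fingers":255},
  {"rx":0,"ry":0,"rz":0,"dx":0,"dy":0,"dz":4,"fingers":255},
  {"rx":0,"ry":0,"rz":0,"dx":0,"dy":0,"dz":0,"fingers":255},
])

```text
time_s: 8.77
eef_pos: [0.4673, -0.0256, 0.218]
eef_rot: [-3.141, -0.001, 2.206]
contact_force: [-1.1, -0.2, -0.9]
width: 0.011
```

```bash
python3 -c "
from h import *
go([.468,-.0242,.190],np.radians(126.4));grab('scene','s5')
print(bot.state()['wrist_torque'])
im=cv2.imread('pics/s5.png');cv2.imwrite('pics/s5c.png',cv2.resize(im[100:260,240:390],None,fx=3.5,fy=3.5))"
```

```text
t 8.77 pos [ 0.4673 -0.0256  0.218 ] rot [-3.1409e+00 -8.0000e-04  2.2057e+00] w 0.011 F [-1.08 -0.24 -0.88]
shift tool mm [ 0.6  1.4 28. ] norm 28.0
turn rv [-0.0006 -0.0008 -0.0004]
[ 0.0086061  -0.03928281 -0.00755717]
```

View pics/s5c.png

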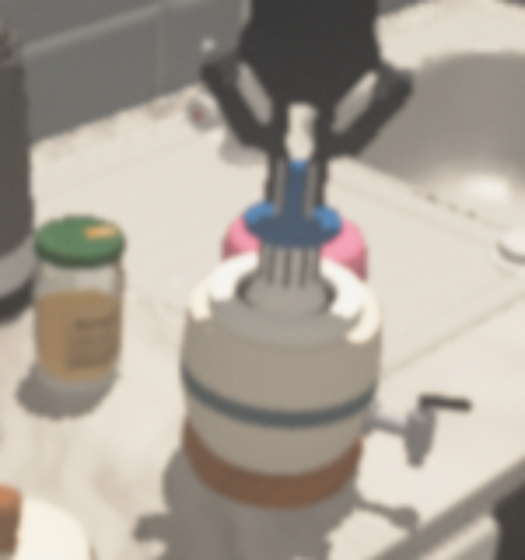

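```bash
python3 - <<'E'
from fit import *
L=lambda n:dict(np.load(f'pics/{n}.npz'))
d=L('s5');n=np.array([.781,.624]);m=np.array([.624,-.781])
for z in(.184,.187):
    x,_=fitc(d,[(.032,z,1)],[.467,-.0256],chan=blu);print('flange n,m',x@n,x@m)
for nm in('s5','scene0'):
    x,_=fitc(L(nm),[(.034,.137,-1),(.05,.137,1)],[.467,-.0256],chan=gray);print(nm,'plate',x@n,x@m)
t=np.array([.4673,-.0256]);print('tcp',t@n,t@m)
E
```

```text
flange n,m 0.34995430000000005 0.31069830000000004
flange n,m 0.3497945 0.30481260000000004
s5 plate 0.35026470000000004 0.30774739999999995
scene0 plate 0.349937 0.30799740000000003
tcp 0.3489869 0.3115888
```

The cartridge is centred along the jaws to within 0.3 mm. Continuing down slowly.

Request:
send_rows([
  {"rx":0,"ry":0,"rz":0,"dx":0,"dy":0,"dz":2,"fingers":255},
  {"rx":0,"ry":0,"rz":0,"dx":0,"dy":0,"dz":2,"fingers":255},
  {"rx":0,"ry":0,"rz":0,"dx":0,"dy":0,"dz":2,"fingers":255},
  {"rx":0,"ry":0,"rz":0,"dx":0,"dy":0,"dz":2,"fingers":255},
  {"rx":0,"ry":0,"rz":0,"dx":0,"dy":0,"dz":2,"fingers":255},
])

```text
time_s: 9.23
eef_pos: [0.4676, -0.0256, 0.2086]
eef_rot: [3.142, -0.0, 2.206]
contact_force: [1.3, 0.1, -1.6]
width: 0.0108
```

Request:
send_rows([
  {"rx":0,"ry":0,"rz":0,"dx":0,"dy":0,"dz":2,"fingers":255},
  {"rx":0,"ry":0,"rz":0,"dx":0,"dy":0,"dz":2,"fingers":255},
  {"rx":0,"ry":0,"rz":0,"dx":0,"dy":0,"dz":2,"fingers":255},
  {"rx":0,"ry":0,"rz":0,"dx":0,"dy":0,"dz":2,"fingers":255},
  {"rx":0,"ry":0,"rz":0,"dx":0,"dy":0,"dz":2,"fingers":255},
])

```text
time_s: 9.65
eef_pos: [0.4675, -0.0256, 0.1986]
eef_rot: [-3.142, -0.0, 2.206]
contact_force: [0.0, 0.8, -1.9]
width: 0.0109
```

Request:
send_rows([
  {"rx":0,"ry":0,"rz":0,"dx":0,"dy":0,"dz":2,"fingers":255},
  {"rx":0,"ry":0,"rz":0,"dx":0,"dy":0,"dz":2,"fingers":255},
  {"rx":0,"ry":0,"rz":0,"dx":0,"dy":0,"dz":2,"fingers":255},
  {"rx":0,"ry":0,"rz":0,"dx":0,"dy":0,"dz":0,"fingers":255},
])

```text
time_s: 9.98
eef_pos: [0.4674, -0.0256, 0.1924]
eef_rot: [-3.141, -0.0, 2.206]
contact_force: [0.0, 0.2, -0.8]
width: 0.0111
```

Request:
send_rows([
  {"rx":0,"ry":0,"rz":0,"dx":0,"dy":0,"dz":2,"fingers":255},
  {"rx":0,"ry":0,"rz":0,"dx":0,"dy":0,"dz":2,"fingers":255},
  {"rx":0,"ry":0,"rz":0,"dx":0,"dy":0,"dz":2,"fingers":255},
  {"rx":0,"ry":0,"rz":0,"dx":0,"dy":0,"dz":2,"fingers":255},
  {"rx":0,"ry":0,"rz":0,"dx":0,"dy":0,"dz":1,"fingers":255},
  {"rx":0,"ry":0,"rz":0,"dx":0,"dy":0,"dz":0,"fingers":255},
])

```text
time_s: 10.48
eef_pos: [0.4674, -0.0253, 0.1837]
eef_rot: [3.141, -0.001, 2.206]
contact_force: [-1.1, 1.5, 0.3]
width: 0.0109
```

Request:
send_rows([
  {"rx":0,"ry":0,"rz":0,"dx":0,"dy":0,"dz":1,"fingers":255},
  {"rx":0,"ry":0,"rz":0,"dx":0,"dy":0,"dz":1,"fingers":255},
  {"rx":0,"ry":0,"rz":0,"dx":0,"dy":0,"dz":0,"fingers":255},
])

```text
time_s: 10.73
eef_pos: [0.4677, -0.0256, 0.1823]
eef_rot: [3.141, 0.001, 2.206]
contact_force: [-0.8, 1.9, 3.8]
width: 0.0106
```

Request:
send_rows([
  {"rx":0,"ry":0,"rz":0,"dx":0,"dy":0,"dz":1,"fingers":255},
  {"rx":0,"ry":0,"rz":0,"dx":0,"dy":0,"dz":1,"fingers":255},
  {"rx":0,"ry":0,"rz":0,"dx":0,"dy":0,"dz":0,"fingers":255},
])

```text
time_s: 10.98
eef_pos: [0.4681, -0.0258, 0.1806]
eef_rot: [3.14, 0.002, 2.206]
contact_force: [-0.5, 1.0, 6.3]
width: 0.0105
```

Request:
send_rows([
  {"rx":0,"ry":0,"rz":0,"dx":0,"dy":0,"dz":1,"fingers":255},
  {"rx":0,"ry":0,"rz":0,"dx":0,"dy":0,"dz":1,"fingers":255},
  {"rx":0,"ry":0,"rz":0,"dx":0,"dy":0,"dz":0,"fingers":255},
])

```text
time_s: 11.23
eef_pos: [0.468, -0.0257, 0.1784]
eef_rot: [3.14, 0.001, 2.206]
contact_force: [-1.0, 0.5, 0.9]
width: 0.0111
```

Request:
send_rows([
  {"rx":0,"ry":0,"rz":0,"dx":0,"dy":0,"dz":1,"fingers":255},
  {"rx":0,"ry":0,"rz":0,"dx":0,"dy":0,"dz":1,"fingers":255},
  {"rx":0,"ry":0,"rz":0,"dx":0,"dy":0,"dz":0,"fingers":255},
])

```text
time_s: 11.48
eef_pos: [0.4678, -0.0257, 0.1758]
eef_rot: [3.141, 0.001, 2.206]
contact_force: [1.1, 1.0, -0.5]
width: 0.0111
```

Request:
send_rows([
  {"rx":0,"ry":0,"rz":0,"dx":0,"dy":0,"dz":1,"fingers":255},
  {"rx":0,"ry":0,"rz":0,"dx":0,"dy":0,"dz":1,"fingers":255},
  {"rx":0,"ry":0,"rz":0,"dx":0,"dy":0,"dz":0,"fingers":255},
])

```text
time_s: 11.73
eef_pos: [0.4672, -0.0256, 0.1728]
eef_rot: [-3.141, -0.001, 2.206]
contact_force: [1.9, 0.4, -14.3]
width: 0.0111
```

The bead has passed the catches and they now draw the cartridge down. I follow it to the seal.

Request:
send_rows([
  {"rx":0,"ry":0,"rz":0,"dx":0,"dy":0,"dz":1.5,"fingers":255},
  {"rx":0,"ry":0,"rz":0,"dx":0,"dy":0,"dz":1.5,"fingers":255},
  {"rx":0,"ry":0,"rz":0,"dx":0,"dy":0,"dz":1,"fingers":255},
  {"rx":0,"ry":0,"rz":0,"dx":0,"dy":0,"dz":0,"fingers":255},
])

```text
time_s: 12.07
eef_pos: [0.4674, -0.0256, 0.1694]
eef_rot: [-3.141, -0.001, 2.206]
contact_force: [0.2, 0.8, -6.2]
width: 0.0107
```

```bash
python3 -c "
from h import *
go([.468,-.0242,.168],np.radians(126.4))"
```

```text
t 12.07 pos [ 0.4674 -0.0256  0.1694] rot [-3.1412e+00 -7.0000e-04  2.2059e+00] w 0.0107 F [ 0.25  0.79 -6.21]
shift tool mm [0.7 1.3 1.4] norm 2.0
turn rv [-0.0004 -0.0007 -0.0002]
```

Request:
send_rows([
  {"rx":0,"ry":0,"rz":0,"dx":0,"dy":0,"dz":1,"fingers":255},
  {"rx":0,"ry":0,"rz":0,"dx":0,"dy":0,"dz":0,"fingers":255},
  {"rx":0,"ry":0,"rz":0,"dx":0,"dy":0,"dz":0,"fingers":255},
])

```text
time_s: 12.32
eef_pos: [0.4675, -0.0257, 0.1689]
eef_rot: [-3.142, 0.0, 2.206]
contact_force: [-0.8, 1.2, -3.3]
width: 0.0109
```

Request:
send_rows([
  {"rx":0,"ry":0,"rz":0,"dx":0,"dy":0,"dz":1,"fingers":255},
  {"rx":0,"ry":0,"rz":0,"dx":0,"dy":0,"dz":0,"fingers":255},
  {"rx":0,"ry":0,"rz":0,"dx":0,"dy":0,"dz":0,"fingers":255},
])

```text
time_s: 12.57
eef_pos: [0.4676, -0.0257, 0.1681]
eef_rot: [3.141, 0.0, 2.206]
contact_force: [-3.4, 0.0, 1.5]
width: 0.0105
```

Request:
send_rows([
  {"rx":0,"ry":0,"rz":0,"dx":0,"dy":0,"dz":0.5,"fingers":255},
  {"rx":0,"ry":0,"rz":0,"dx":0,"dy":0,"dz":0,"fingers":255},
  {"rx":0,"ry":0,"rz":0,"dx":0,"dy":0,"dz":0,"fingers":255},
])

```text
time_s: 12.82
eef_pos: [0.4675, -0.0257, 0.168]
eef_rot: [3.141, 0.001, 2.206]
contact_force: [-3.9, 0.2, 7.3]
width: 0.011
```

Home at TCP z = 0.168 as calculated, with seal force building. I press slightly more, hold, and look.

Request:
send_rows([
  {"rx":0,"ry":0,"rz":0,"dx":0,"dy":0,"dz":0.5,"fingers":255},
  {"rx":0,"ry":0,"rz":0,"dx":0,"dy":0,"dz":0,"fingers":255},
  {"rx":0,"ry":0,"rz":0,"dx":0,"dy":0,"dz":0,"fingers":255},
  {"rx":0,"ry":0,"rz":0,"dx":0,"dy":0,"dz":0,"fingers":255},
  {"rx":0,"ry":0,"rz":0,"dx":0,"dy":0,"dz":0,"fingers":255},
])

```text
time_s: 13.23
eef_pos: [0.4675, -0.0257, 0.168]
eef_rot: [3.141, 0.001, 2.206]
contact_force: [-6.3, 0.6, 13.3]
width: 0.0108
```

```bash
python3 -c "
from h import *
go([.468,-.0242,.168],np.radians(126.4));grab('scene','s6');print(bot.state()['wrist_torque'])
im=cv2.imread('pics/s6.png');cv2.imwrite('pics/s6c.png',cv2.resize(im[110:260,240:390],None,fx=3.8,fy=3.8))"
```

```text
t 13.23 pos [ 0.4675 -0.0257  0.168 ] rot [3.1409e+00 1.3000e-03 2.2058e+00] w 0.0108 F [-6.25  0.61 13.3 ]
shift tool mm [ 1.   1.3 -0. ] norm 1.6
turn rv [ 0.0006  0.0013 -0.0003]
[ 0.24040532  1.19026456 -0.02176693]
```

View pics/s6c.png

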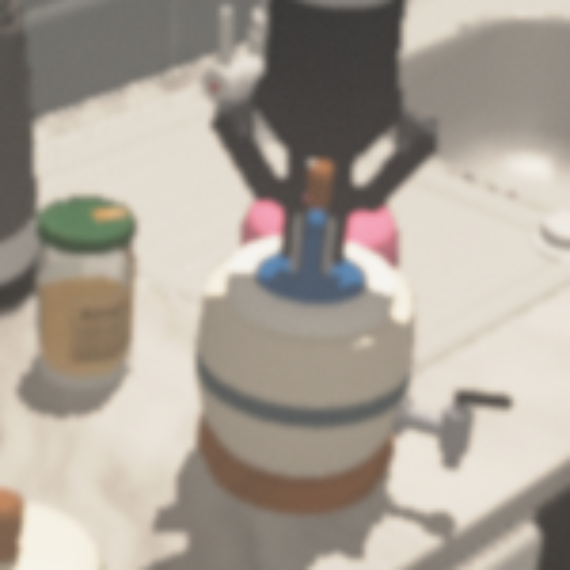

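The flange is flush in the plate (crop (312,275)). Now the pull: raise in small steps. With the 1.6 N weight, the target Fz is about -12 N.

Request:
send_rows([
  {"rx":0,"ry":0,"rz":0,"dx":0,"dy":0,"dz":-1,"fingers":255},
  {"rx":0,"ry":0,"rz":0,"dx":0,"dy":0,"dz":-1,"fingers":255},
  {"rx":0,"ry":0,"rz":0,"dx":0,"dy":0,"dz":0,"fingers":255},
  {"rx":0,"ry":0,"rz":0,"dx":0,"dy":0,"dz":0,"fingers":255},
])

```text
time_s: 13.62
eef_pos: [0.4676, -0.0256, 0.1686]
eef_rot: [-3.141, -0.0, 2.206]
contact_force: [-1.7, -0.0, -1.6]
width: 0.0109
```

Request:
send_rows([
  {"rx":0,"ry":0,"rz":0,"dx":0,"dy":0,"dz":-0.5,"fingers":255},
  {"rx":0,"ry":0,"rz":0,"dx":0,"dy":0,"dz":-0.5,"fingers":255},
  {"rx":0,"ry":0,"rz":0,"dx":0,"dy":0,"dz":0,"fingers":255},
  {"rx":0,"ry":0,"rz":0,"dx":0,"dy":0,"dz":0,"fingers":255},
])

```text
time_s: 13.95
eef_pos: [0.4674, -0.0255, 0.1695]
eef_rot: [-3.141, -0.001, 2.206]
contact_force: [-0.8, 1.8, -5.6]
width: 0.0112
```

Request:
send_rows([
  {"rx":0,"ry":0,"rz":0,"dx":0,"dy":0,"dz":-0.5,"fingers":255},
  {"rx":0,"ry":0,"rz":0,"dx":0,"dy":0,"dz":0,"fingers":255},
  {"rx":0,"ry":0,"rz":0,"dx":0,"dy":0,"dz":0,"fingers":255},
])

```text
time_s: 14.2
eef_pos: [0.4673, -0.0254, 0.1697]
eef_rot: [-3.141, -0.001, 2.206]
contact_force: [0.2, 1.0, -12.2]
width: 0.0115
```

Request:
send_rows([
  {"rx":0,"ry":0,"rz":0,"dx":0,"dy":0,"dz":-0.3,"fingers":255},
  {"rx":0,"ry":0,"rz":0,"dx":0,"dy":0,"dz":0,"fingers":255},
  {"rx":0,"ry":0,"rz":0,"dx":0,"dy":0,"dz":0,"fingers":255},
])

```text
time_s: 14.45
eef_pos: [0.4672, -0.0255, 0.17]
eef_rot: [-3.141, -0.001, 2.206]
contact_force: [0.9, 2.3, -18.8]
width: 0.0109
```

That is too high at -18.8 N. I back off 0.3 mm.

Request:
send_rows([
  {"rx":0,"ry":0,"rz":0,"dx":0,"dy":0,"dz":0.3,"fingers":255},
  {"rx":0,"ry":0,"rz":0,"dx":0,"dy":0,"dz":0,"fingers":255},
  {"rx":0,"ry":0,"rz":0,"dx":0,"dy":0,"dz":0,"fingers":255},
])

```text
time_s: 14.7
eef_pos: [0.4672, -0.0255, 0.17]
eef_rot: [-3.141, -0.001, 2.206]
contact_force: [-0.4, 2.4, -18.2]
width: 0.0107
```

Request:
send_rows([
  {"rx":0,"ry":0,"rz":0,"dx":0,"dy":0,"dz":0,"fingers":255},
  {"rx":0,"ry":0,"rz":0,"dx":0,"dy":0,"dz":0,"fingers":255},
])

```text
time_s: 14.87
eef_pos: [0.4673, -0.0255, 0.17]
eef_rot: [-3.141, -0.001, 2.206]
contact_force: [0.8, 2.1, -20.3]
width: 0.011
```

Request:
send_rows([
  {"rx":0,"ry":0,"rz":0,"dx":0,"dy":0,"dz":0.5,"fingers":255},
  {"rx":0,"ry":0,"rz":0,"dx":0,"dy":0,"dz":0,"fingers":255},
])

```text
time_s: 15.03
eef_pos: [0.4674, -0.0255, 0.1699]
eef_rot: [-3.142, -0.0, 2.206]
contact_force: [-1.2, 3.2, -15.2]
width: 0.0112
```

Request:
send_rows([
  {"rx":0,"ry":0,"rz":0,"dx":0,"dy":0,"dz":0,"fingers":255},
])

```text
time_s: 15.12
eef_pos: [0.4674, -0.0255, 0.1699]
eef_rot: [-3.142, -0.0, 2.206]
contact_force: [-1.0, 2.9, -15.2]
width: 0.0107
```

Request:
send_rows([
  {"rx":0,"ry":0,"rz":0,"dx":0,"dy":0,"dz":0,"fingers":255},
])

```text
time_s: 15.2
eef_pos: [0.4674, -0.0256, 0.1699]
eef_rot: [3.142, -0.0, 2.206]
contact_force: [-1.8, 3.5, -14.1]
width: 0.011
```

Request:
send_rows([
  {"rx":0,"ry":0,"rz":0,"dx":0,"dy":0,"dz":0,"fingers":255},
  {"rx":0,"ry":0,"rz":0,"dx":0,"dy":0,"dz":0,"fingers":255},
])

```text
time_s: 15.37
eef_pos: [0.4675, -0.0256, 0.1699]
eef_rot: [-3.142, -0.0, 2.206]
contact_force: [-1.4, 2.0, -14.3]
width: 0.0113
```

Request:
send_rows([
  {"rx":0,"ry":0,"rz":0,"dx":0,"dy":0,"dz":0,"fingers":255},
  {"rx":0,"ry":0,"rz":0,"dx":0,"dy":0,"dz":0,"fingers":255},
])

```text
time_s: 15.53
eef_pos: [0.4675, -0.0256, 0.1699]
eef_rot: [3.142, -0.0, 2.206]
contact_force: [-1.2, 2.8, -12.0]
width: 0.0111
```

Request:
send_rows([
  {"rx":0,"ry":0,"rz":0,"dx":0,"dy":0,"dz":0,"fingers":255},
  {"rx":0,"ry":0,"rz":0,"dx":0,"dy":0,"dz":0,"fingers":255},
])

```text
time_s: 15.7
eef_pos: [0.4675, -0.0256, 0.1698]
eef_rot: [3.142, -0.0, 2.206]
contact_force: [-1.9, 3.0, -12.3]
width: 0.0111
```

Request:
send_rows([
  {"rx":0,"ry":0,"rz":0,"dx":0,"dy":0,"dz":0,"fingers":255},
  {"rx":0,"ry":0,"rz":0,"dx":0,"dy":0,"dz":0,"fingers":255},
])

```text
time_s: 15.87
eef_pos: [0.4676, -0.0256, 0.1698]
eef_rot: [3.142, 0.0, 2.206]
contact_force: [-1.4, 3.9, -13.3]
width: 0.0108
```

Request:
send_rows([
  {"rx":0,"ry":0,"rz":0,"dx":0,"dy":0,"dz":0.1,"fingers":255},
  {"rx":0,"ry":0,"rz":0,"dx":0,"dy":0,"dz":0,"fingers":255},
])

```text
time_s: 16.03
eef_pos: [0.4676, -0.0256, 0.1698]
eef_rot: [3.141, 0.0, 2.206]
contact_force: [-3.3, 3.8, -11.9]
width: 0.0111
```

Request:
send_rows([
  {"rx":0,"ry":0,"rz":0,"dx":0,"dy":0,"dz":0,"fingers":255},
  {"rx":0,"ry":0,"rz":0,"dx":0,"dy":0,"dz":0,"fingers":255},
  {"rx":0,"ry":0,"rz":0,"dx":0,"dy":0,"dz":0,"fingers":255},
])

```text
time_s: 16.28
eef_pos: [0.4676, -0.0256, 0.1698]
eef_rot: [3.141, 0.0, 2.206]
contact_force: [-1.8, 2.4, -10.5]
width: 0.011
```

Request:
send_rows([
  {"rx":0,"ry":0,"rz":0,"dx":0,"dy":0,"dz":0,"fingers":255},
  {"rx":0,"ry":0,"rz":0,"dx":0,"dy":0,"dz":0,"fingers":255},
  {"rx":0,"ry":0,"rz":0,"dx":0,"dy":0,"dz":0,"fingers":255},
])

```text
time_s: 16.53
eef_pos: [0.4676, -0.0256, 0.1698]
eef_rot: [3.141, 0.0, 2.206]
contact_force: [-1.6, 3.2, -10.2]
width: 0.0109
```

The pull has held at about 9–13 N for well over a second. I push it back home.

Request:
send_rows([
  {"rx":0,"ry":0,"rz":0,"dx":0,"dy":0,"dz":0.7,"fingers":255},
  {"rx":0,"ry":0,"rz":0,"dx":0,"dy":0,"dz":0.7,"fingers":255},
  {"rx":0,"ry":0,"rz":0,"dx":0,"dy":0,"dz":0.6,"fingers":255},
  {"rx":0,"ry":0,"rz":0,"dx":0,"dy":0,"dz":0,"fingers":255},
  {"rx":0,"ry":0,"rz":0,"dx":0,"dy":0,"dz":0,"fingers":255},
  {"rx":0,"ry":0,"rz":0,"dx":0,"dy":0,"dz":0,"fingers":255},
])

```text
time_s: 17.03
eef_pos: [0.4679, -0.0259, 0.1681]
eef_rot: [3.141, 0.001, 2.206]
contact_force: [-2.4, 1.4, 0.7]
width: 0.011
```

Request:
send_rows([
  {"rx":0,"ry":0,"rz":0,"dx":0,"dy":0,"dz":0.5,"fingers":255},
  {"rx":0,"ry":0,"rz":0,"dx":0,"dy":0,"dz":0,"fingers":255},
  {"rx":0,"ry":0,"rz":0,"dx":0,"dy":0,"dz":0,"fingers":255},
  {"rx":0,"ry":0,"rz":0,"dx":0,"dy":0,"dz":0,"fingers":255},
])

```text
time_s: 17.37
eef_pos: [0.4679, -0.0259, 0.168]
eef_rot: [3.141, 0.002, 2.206]
contact_force: [-4.7, -0.0, 6.9]
width: 0.0108
```

Home again with 7 N on the seal. I release and rise.

Request:
send_rows([
  {"rx":0,"ry":0,"rz":0,"dx":0,"dy":0,"dz":0,"fingers":150},
  {"rx":0,"ry":0,"rz":0,"dx":0,"dy":0,"dz":0,"fingers":100},
  {"rx":0,"ry":0,"rz":0,"dx":0,"dy":0,"dz":0,"fingers":60},
  {"rx":0,"ry":0,"rz":0,"dx":0,"dy":0,"dz":0,"fingers":0},
  {"rx":0,"ry":0,"rz":0,"dx":0,"dy":0,"dz":0,"fingers":0},
  {"rx":0,"ry":0,"rz":0,"dx":0,"dy":0,"dz":-4,"fingers":0},
  {"rx":0,"ry":0,"rz":0,"dx":0,"dy":0,"dz":-10,"fingers":0},
  {"rx":0,"ry":0,"rz":0,"dx":0,"dy":0,"dz":-20,"fingers":0},
  {"rx":0,"ry":0,"rz":0,"dx":0,"dy":0,"dz":-20,"fingers":0},
  {"rx":0,"ry":0,"rz":0,"dx":0,"dy":0,"dz":-20,"fingers":0},
  {"rx":0,"ry":0,"rz":0,"dx":0,"dy":0,"dz":-8,"fingers":0},
  {"rx":0,"ry":0,"rz":0,"dx":0,"dy":0,"dz":0,"fingers":0},
])

```text
time_s: 18.37
eef_pos: [0.4683, -0.0258, 0.2509]
eef_rot: [3.139, 0.003, 2.206]
contact_force: [0.4, 0.2, -0.3]
width: 0.0851
```

```bash
python3 -c "
from h import *
go([.4689,.2175,.25],np.radians(126.4));grab('scene','s7');print(bot.state()['joints'])
im=cv2.imread('pics/s7.png');cv2.imwrite('pics/s7c.png',cv2.resize(im[110:260,240:390],None,fx=3.8,fy=3.8))
from fit import *
L=lambda n:dict(np.load(f'pics/{n}.npz'))
for n in('top0','scene0'):
    d=L(n); print(n,'knob top',fitc(d,[(.0135,.091,-1)],[.469,.2175],chan=gray),fitc(d,[(.0135,.091,1)],[.469,.2175],chan=lambda i:i[...,0]-i[...,2]))"
```

```text
t 18.37 pos [ 0.4683 -0.0258  0.2509] rot [3.1394e+00 2.6000e-03 2.2058e+00] w 0.0851 F [ 0.36  0.19 -0.33]
shift tool mm [195.5 144.8   0.7] norm 243.3
turn rv [ 0.0022  0.0026 -0.0003]
[-2.34246669e-01  1.21100221e-01 -1.71978620e-01  1.27622841e+00
 -2.08384287e-06  7.01546273e-01]
top0 knob top (array([0.4663, 0.2153]), np.float64(-42.7)) (array([0.4681, 0.214 ]), np.float64(-22.1))
scene0 knob top (array([0.4505, 0.2311]), np.float64(-28.3)) (array([0.4628, 0.2207]), np.float64(-13.6))
```

View pics/s7c.png

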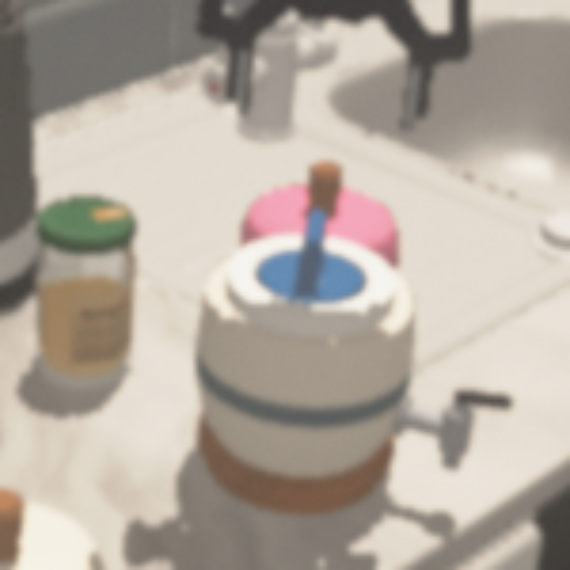

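The cartridge is flush and released (flange ellipse centred in the plate at crop (311,274)). Next the lid.

Request:
send_rows([
  {"rx":0,"ry":0,"rz":0,"dx":16,"dy":12,"dz":0,"fingers":0},
  {"rx":0,"ry":0,"rz":0,"dx":24,"dy":18,"dz":0,"fingers":0},
  {"rx":0,"ry":0,"rz":0,"dx":24,"dy":18,"dz":0,"fingers":0},
  {"rx":0,"ry":0,"rz":0,"dx":24,"dy":18,"dz":0,"fingers":0},
  {"rx":0,"ry":0,"rz":0,"dx":24,"dy":18,"dz":0,"fingers":0},
  {"rx":0,"ry":0,"rz":0,"dx":24,"dy":18,"dz":0,"fingers":0},
  {"rx":0,"ry":0,"rz":0,"dx":24,"dy":18,"dz":0,"fingers":0},
  {"rx":0,"ry":0,"rz":0,"dx":24,"dy":18,"dz":0,"fingers":0},
  {"rx":0,"ry":0,"rz":0,"dx":11.5,"dy":6.8,"dz":20,"fingers":0},
  {"rx":0,"ry":0,"rz":0,"dx":0,"dy":0,"dz":20,"fingers":0},
  {"rx":0,"ry":0,"rz":0,"dx":0,"dy":0,"dz":20,"fingers":0},
  {"rx":0,"ry":0,"rz":0,"dx":0,"dy":0,"dz":20,"fingers":0},
])

```text
time_s: 19.42
eef_pos: [0.4672, 0.218, 0.1667]
eef_rot: [-3.14, -0.001, 2.207]
contact_force: [0.4, -0.1, -0.2]
width: 0.0854
```

Request:
send_rows([
  {"rx":0,"ry":0,"rz":0,"dx":0,"dy":0,"dz":20,"fingers":0},
  {"rx":0,"ry":0,"rz":0,"dx":0,"dy":0,"dz":20,"fingers":0},
  {"rx":0,"ry":0,"rz":0,"dx":0,"dy":0,"dz":10,"fingers":0},
  {"rx":0,"ry":0,"rz":0,"dx":0,"dy":0,"dz":0,"fingers":0},
  {"rx":0,"ry":0,"rz":0,"dx":0,"dy":0,"dz":0,"fingers":0},
])

```text
time_s: 19.83
eef_pos: [0.4678, 0.2175, 0.1187]
eef_rot: [-3.14, -0.001, 2.206]
contact_force: [0.2, 0.4, 0.2]
width: 0.0855
```

```bash
python3 -c "
from h import *
go([.469,.2173,.086],np.radians(126.4));grab('scene','s8');grab('top','t8')
im=cv2.imread('pics/s8.png');cv2.imwrite('pics/s8c.png',cv2.resize(im[150:310,150:310],None,fx=3.5,fy=3.5))
im=cv2.imread('pics/t8.png');cv2.imwrite('pics/t8c.png',cv2.resize(im[100:300,100:360],None,fx=3,fy=3))"
```

```text
t 19.83 pos [0.4678 0.2175 0.1187] rot [-3.1400e+00 -6.0000e-04  2.2057e+00] w 0.0855 F [0.22 0.37 0.24]
shift tool mm [-0.9  0.9 32.7] norm 32.7
turn rv [-0.0015 -0.0006 -0.0004]
```

View pics/s8c.png

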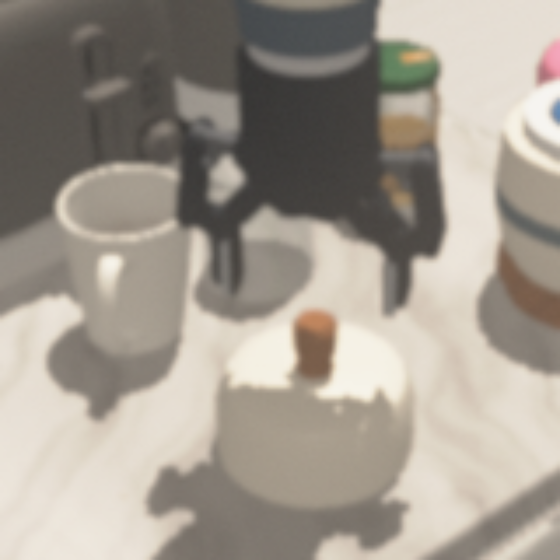

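View pics/t8c.png

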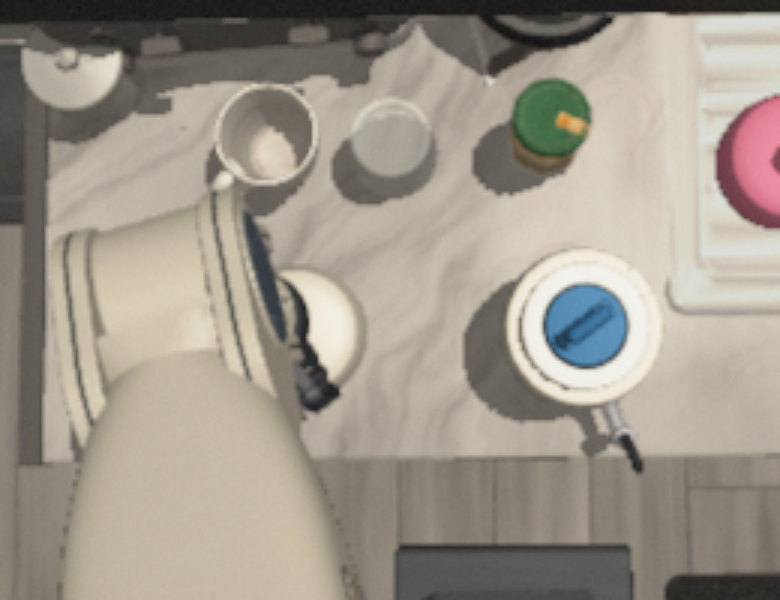

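The fingers straddle the knob. The top view shows the cartridge flush in the crock and the mug, tumbler and honey undisturbed. Going down to grasp.

Request:
send_rows([
  {"rx":0,"ry":0,"rz":0,"dx":-0.9,"dy":0.9,"dz":10,"fingers":0},
  {"rx":0,"ry":0,"rz":0,"dx":0,"dy":0,"dz":10,"fingers":0},
  {"rx":0,"ry":0,"rz":0,"dx":0,"dy":0,"dz":8,"fingers":0},
  {"rx":0,"ry":0,"rz":0,"dx":0,"dy":0,"dz":4.5,"fingers":0},
  {"rx":0,"ry":0,"rz":0,"dx":0,"dy":0,"dz":0,"fingers":100},
  {"rx":0,"ry":0,"rz":0,"dx":0,"dy":0,"dz":0,"fingers":255},
  {"rx":0,"ry":0,"rz":0,"dx":0,"dy":0,"dz":0,"fingers":255},
  {"rx":0,"ry":0,"rz":0,"dx":0,"dy":0,"dz":0,"fingers":255},
  {"rx":0,"ry":0,"rz":0,"dx":0,"dy":0,"dz":0,"fingers":255},
  {"rx":0,"ry":0,"rz":0,"dx":0,"dy":0,"dz":0,"fingers":255},
  {"rx":0,"ry":0,"rz":0,"dx":0,"dy":0,"dz":0,"fingers":255},
], squeeze=50)

```text
time_s: 20.85
eef_pos: [0.4695, 0.2174, 0.0872]
eef_rot: [3.141, 0.0, 2.206]
contact_force: [-2.1, -1.5, 5.5]
width: 0.0245
```

```bash
python3 -c "
from fit import *
go([.468,-.0252,.25],np.radians(126.4))
d=dict(np.load('pics/t8.npz'))
print('flange',fitc(d,[(.032,.137,1)],[.468,-.025],chan=blu));print('plate+',fitc(d,[(.034,.137,-1),(.05,.137,1)],[.468,-.025],chan=gray))
P=world(d);X=P[320:330] if 0 else P[(d['depth']>0)];Y=X[(np.hypot(X[:,0]-.468,X[:,1]+.025)<.06)]
Z=Y[(Y[:,2]>.134)&(Y[:,2]<.1405)];c,r=cv2.minEnclosingCircle(Z[:,:2].astype(np.float32));print(c,r)
"
```

```text
t 20.85 pos [0.4695 0.2174 0.0872] rot [3.1411e+00 4.0000e-04 2.2058e+00] w 0.0245 F [-2.07 -1.49  5.49]
shift tool mm [-194.5 -145.1 -162.8] norm 292.2
turn rv [ 0.0005  0.0004 -0.0003]
flange (array([ 0.4681, -0.0253]), np.float64(-42.3))
plate+ (array([ 0.468 , -0.0256]), np.float64(-58.9))
(0.4684735834598541, -0.024046732112765312) 0.04980269446969032
```

Knob gripped. The fin top stands at 0.171 m, so I lift the lid 195 mm before crossing.

Request:
send_rows([
  {"rx":0,"ry":0,"rz":0,"dx":0,"dy":0,"dz":-4,"fingers":255},
  {"rx":0,"ry":0,"rz":0,"dx":0,"dy":0,"dz":-8,"fingers":255},
  {"rx":0,"ry":0,"rz":0,"dx":0,"dy":0,"dz":-15,"fingers":255},
  {"rx":0,"ry":0,"rz":0,"dx":0,"dy":0,"dz":-20,"fingers":255},
  {"rx":0,"ry":0,"rz":0,"dx":0,"dy":0,"dz":-24,"fingers":255},
  {"rx":0,"ry":0,"rz":0,"dx":0,"dy":0,"dz":-24,"fingers":255},
  {"rx":0,"ry":0,"rz":0,"dx":0,"dy":0,"dz":-24,"fingers":255},
  {"rx":0,"ry":0,"rz":0,"dx":0,"dy":0,"dz":-24,"fingers":255},
  {"rx":0,"ry":0,"rz":0,"dx":0,"dy":0,"dz":-24,"fingers":255},
  {"rx":0,"ry":0,"rz":0,"dx":0,"dy":0,"dz":-18,"fingers":255},
  {"rx":0,"ry":0,"rz":0,"dx":0,"dy":0,"dz":-10,"fingers":255},
  {"rx":0,"ry":0,"rz":0,"dx":0,"dy":0,"dz":0,"fingers":255},
])

```text
time_s: 21.85
eef_pos: [0.4699, 0.2177, 0.2839]
eef_rot: [3.138, 0.001, 2.206]
contact_force: [0.1, 0.2, -4.1]
width: 0.0247
```

```bash
python3 -c "
from fit import *
go([.468,-.0255,.282],np.radians(126.4));print(bot.state()['joints']);grab('scene','s9')
im=cv2.imread('pics/s9.png');cv2.imwrite('pics/s9c.png',cv2.resize(im[30:280,130:390],None,fx=2.3,fy=2.3))"
```

```text
t 21.85 pos [0.4699 0.2177 0.2839] rot [3.1383e+00 1.2000e-03 2.2058e+00] w 0.0247 F [ 0.12  0.22 -4.07]
shift tool mm [-194.6 -145.8    1.6] norm 243.2
turn rv [ 0.0033  0.0012 -0.0003]
[2.71550648e-01 1.94536308e-01 5.94964662e-03 1.37870133e+00
 9.65419012e-05 1.20732278e+00]
```

View pics/s9c.png

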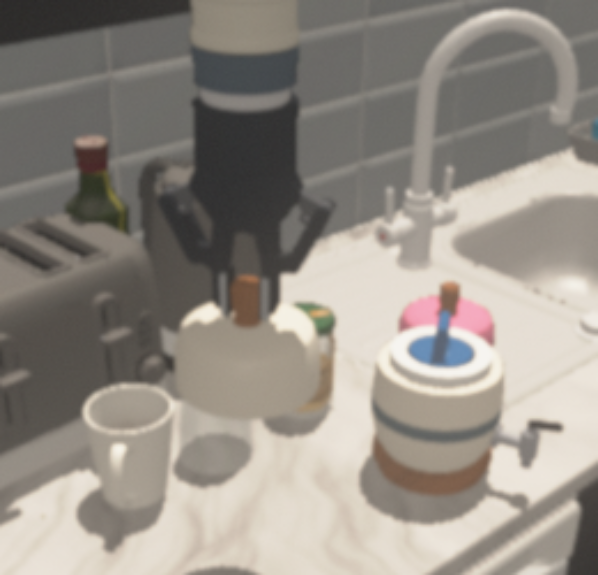

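The lid hangs level from the knob (crop (248,345)). Moving it over the crock.

Request:
send_rows([
  {"rx":0,"ry":0,"rz":0,"dx":-8,"dy":-6,"dz":0,"fingers":255},
  {"rx":0,"ry":0,"rz":0,"dx":-16,"dy":-12,"dz":0,"fingers":255},
  {"rx":0,"ry":0,"rz":0,"dx":-20,"dy":-15,"dz":0,"fingers":255},
  {"rx":0,"ry":0,"rz":0,"dx":-20,"dy":-15,"dz":0,"fingers":255},
  {"rx":0,"ry":0,"rz":0,"dx":-20,"dy":-15,"dz":0,"fingers":255},
  {"rx":0,"ry":0,"rz":0,"dx":-20,"dy":-15,"dz":0,"fingers":255},
  {"rx":0,"ry":0,"rz":0,"dx":-20,"dy":-15,"dz":0,"fingers":255},
  {"rx":0,"ry":0,"rz":0,"dx":-20,"dy":-15,"dz":0,"fingers":255},
  {"rx":0,"ry":0,"rz":0,"dx":-20,"dy":-15,"dz":0,"fingers":255},
  {"rx":0,"ry":0,"rz":0,"dx":-16,"dy":-12,"dz":0,"fingers":255},
  {"rx":0,"ry":0,"rz":0,"dx":-10,"dy":-8,"dz":0,"fingers":255},
  {"rx":0,"ry":0,"rz":0,"dx":-4.6,"dy":-2.8,"dz":0,"fingers":255},
])

```text
time_s: 22.9
eef_pos: [0.4667, -0.0276, 0.2802]
eef_rot: [-3.14, -0.002, 2.204]
contact_force: [-0.5, -0.4, -3.2]
width: 0.0247
```

Request:
send_rows([
  {"rx":0,"ry":0,"rz":0,"dx":0,"dy":0,"dz":0,"fingers":255},
  {"rx":0,"ry":0,"rz":0,"dx":0,"dy":0,"dz":0,"fingers":255},
  {"rx":0,"ry":0,"rz":0,"dx":0,"dy":0,"dz":0,"fingers":255},
])

```text
time_s: 23.15
eef_pos: [0.4673, -0.0251, 0.2813]
eef_rot: [-3.141, -0.001, 2.206]
contact_force: [-0.0, -0.2, -3.2]
width: 0.0244
```

```bash
python3 -c "
from fit import *
go([.468,-.0255,.2122],np.radians(126.4));grab('scene','s10')
im=cv2.imread('pics/s10.png');cv2.imwrite('pics/s10c.png',cv2.resize(im[80:260,230:410],None,fx=3.2,fy=3.2))
L=lambda n:dict(np.load(f'pics/{n}.npz'))
n=np.array([.781,.624])
for z in(.19,.195,.2):
    x,f=fitc(L('s10'),[(.059,z,1)],[.468,-.0255],chan=gray,rng=lambda a:np.abs((a-np.radians(128.6)+np.pi)%(2*np.pi)-np.pi)<1.75);print(z,x,x@n,f)
for z in(.001,.003):
    x,f=fitc(L('scene0'),[(.059,z,1)],[.469,.2174],chan=gray,rng=lambda a:np.abs((a-np.radians(140)+np.pi)%(2*np.pi)-np.pi)<1.75);print(z,x,f)
"
```

```text
t 23.15 pos [ 0.4673 -0.0251  0.2813] rot [-3.1413e+00 -8.0000e-04  2.2063e+00] w 0.0244 F [-0.03 -0.18 -3.2 ]
shift tool mm [-0.8  0.4 69.1] norm 69.1
turn rv [-0.0003 -0.0008  0.0002]
0.19 [0.5962 0.0058] 0.4692514 -13.7
0.195 [0.5673 0.0314] 0.46265490000000004 -15.9
0.2 [0.5594 0.0381] 0.46066580000000007 -15.6
0.001 [0.5147 0.1769] -16.9
0.003 [0.513  0.1783] -16.7
```

View pics/s10c.png

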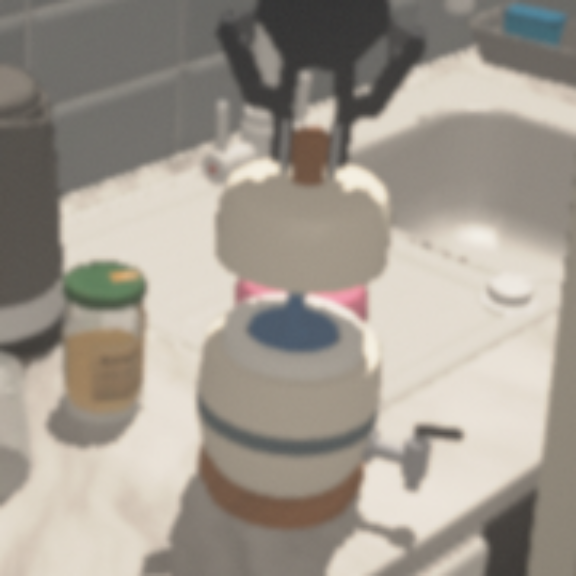

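Edge fits on the shaded lid diverged, so I check with projections of the axis instead.

```bash
python3 -c "
from fit import *
d=dict(np.load('pics/s10.npz'))
for z in(.137,.215,.235,.27):
    u,v=proj(d,np.array([[.468,-.0255,z]]));print(z,((u-230)*3.2).round(1),((v-80)*3.2).round(1))
g=d['depth'];P=world(d)
# lid silhouette per row via depth jump
for v in range(145,166,4):
    r=[u for u in range(285,365) if 0<g[v,u]<1.06 and P[v,u,2]>.185]; 
    if r: print(v,min(r),max(r),'mid',(min(r)+max(r))/2, 'axis at',[proj(d,np.array([[.468,-.0255,z]]))[0].round(1)[0] for z in(.2,.24)],'z',P[v,(min(r)+max(r))//2,2].round(3))
X=P[(g>0)];Y=X[np.hypot(X[:,0]-.468,X[:,1]+.0255)<.08];Z=Y[(Y[:,2]>.198)&(Y[:,2]<.23)]
A=np.c_[2*Z[:,:2],np.ones(len(Z))];s=np.linalg.lstsq(A,(Z[:,:2]**2).sum(1),rcond=None)[0];print('lid ls',s[:2],np.sqrt(s[2]+s[0]**2+s[1]**2),len(Z), cv2.minEnclosingCircle(Z[:,:2].astype(np.float32)),'minz',Y[Y[:,2]>.175][:,2].min())
"
```

```text
0.137 [293.] [324.]
0.215 [302.7] [223.9]
0.235 [305.3] [196.9]
0.27 [310.] [148.3]
145 298 351 mid 324.5 axis at [np.float64(324.0), np.float64(325.6)] z 0.248
149 297 352 mid 324.5 axis at [np.float64(324.0), np.float64(325.6)] z 0.242
153 297 351 mid 324.0 axis at [np.float64(324.0), np.float64(325.6)] z 0.234
157 297 350 mid 323.5 axis at [np.float64(324.0), np.float64(325.6)] z 0.227
161 298 350 mid 324.0 axis at [np.float64(324.0), np.float64(325.6)] z 0.218
165 303 348 mid 325.5 axis at [np.float64(324.0), np.float64(325.6)] z 0.209
lid ls [ 0.46872585 -0.02420662] 0.05811656914495275 761 ((0.46589481830596924, -0.020935075357556343), 0.05900412052869797) minz 0.19298448908657945
```

The lid axis agrees with the seat axis to about 1 mm. Lowering.

Request:
send_rows([
  {"rx":0,"ry":0,"rz":0,"dx":-0.8,"dy":0.4,"dz":4,"fingers":255},
  {"rx":0,"ry":0,"rz":0,"dx":0,"dy":0,"dz":8,"fingers":255},
  {"rx":0,"ry":0,"rz":0,"dx":0,"dy":0,"dz":10,"fingers":255},
  {"rx":0,"ry":0,"rz":0,"dx":0,"dy":0,"dz":10,"fingers":255},
  {"rx":0,"ry":0,"rz":0,"dx":0,"dy":0,"dz":8,"fingers":255},
  {"rx":0,"ry":0,"rz":0,"dx":0,"dy":0,"dz":6,"fingers":255},
  {"rx":0,"ry":0,"rz":0,"dx":0,"dy":0,"dz":3,"fingers":255},
  {"rx":0,"ry":0,"rz":0,"dx":0,"dy":0,"dz":0,"fingers":255},
])

```text
time_s: 23.87
eef_pos: [0.468, -0.026, 0.2319]
eef_rot: [-3.141, -0.001, 2.206]
contact_force: [0.5, 0.3, -2.4]
width: 0.0245
```

Request:
send_rows([
  {"rx":0,"ry":0,"rz":0,"dx":0,"dy":0,"dz":2,"fingers":255},
  {"rx":0,"ry":0,"rz":0,"dx":0,"dy":0,"dz":2,"fingers":255},
  {"rx":0,"ry":0,"rz":0,"dx":0,"dy":0,"dz":2,"fingers":255},
  {"rx":0,"ry":0,"rz":0,"dx":0,"dy":0,"dz":2,"fingers":255},
  {"rx":0,"ry":0,"rz":0,"dx":0,"dy":0,"dz":0,"fingers":255},
])

```text
time_s: 24.28
eef_pos: [0.4682, -0.0261, 0.2244]
eef_rot: [-3.141, -0.0, 2.206]
contact_force: [0.1, -0.4, -3.8]
width: 0.0247
```

Request:
send_rows([
  {"rx":0,"ry":0,"rz":0,"dx":0,"dy":0,"dz":2,"fingers":255},
  {"rx":0,"ry":0,"rz":0,"dx":0,"dy":0,"dz":2,"fingers":255},
  {"rx":0,"ry":0,"rz":0,"dx":0,"dy":0,"dz":2,"fingers":255},
  {"rx":0,"ry":0,"rz":0,"dx":0,"dy":0,"dz":0,"fingers":255},
])

```text
time_s: 24.62
eef_pos: [0.4681, -0.026, 0.2182]
eef_rot: [-3.141, -0.0, 2.206]
contact_force: [0.4, -0.1, -3.2]
width: 0.0244
```

Request:
send_rows([
  {"rx":0,"ry":0,"rz":0,"dx":0,"dy":0,"dz":2,"fingers":255},
  {"rx":0,"ry":0,"rz":0,"dx":0,"dy":0,"dz":1,"fingers":255},
  {"rx":0,"ry":0,"rz":0,"dx":0,"dy":0,"dz":1,"fingers":255},
  {"rx":0,"ry":0,"rz":0,"dx":0,"dy":0,"dz":1,"fingers":255},
  {"rx":0,"ry":0,"rz":0,"dx":0,"dy":0,"dz":0,"fingers":255},
  {"rx":0,"ry":0,"rz":0,"dx":0,"dy":0,"dz":0,"fingers":255},
])

```text
time_s: 25.12
eef_pos: [0.4683, -0.0261, 0.2137]
eef_rot: [-3.142, -0.0, 2.206]
contact_force: [-1.1, 0.5, -3.6]
width: 0.0244
```

Request:
send_rows([
  {"rx":0,"ry":0,"rz":0,"dx":0,"dy":0,"dz":0.7,"fingers":255},
  {"rx":0,"ry":0,"rz":0,"dx":0,"dy":0,"dz":0,"fingers":255},
  {"rx":0,"ry":0,"rz":0,"dx":0,"dy":0,"dz":0,"fingers":255},
])

```text
time_s: 25.37
eef_pos: [0.4683, -0.0261, 0.213]
eef_rot: [3.142, -0.0, 2.206]
contact_force: [0.5, -0.2, -3.1]
width: 0.0243
```

Request:
send_rows([
  {"rx":0,"ry":0,"rz":0,"dx":0,"dy":0,"dz":0.7,"fingers":255},
  {"rx":0,"ry":0,"rz":0,"dx":0,"dy":0,"dz":0,"fingers":255},
  {"rx":0,"ry":0,"rz":0,"dx":0,"dy":0,"dz":0,"fingers":255},
])

```text
time_s: 25.62
eef_pos: [0.4682, -0.0261, 0.2122]
eef_rot: [-3.142, -0.0, 2.206]
contact_force: [-0.2, 0.9, -2.7]
width: 0.0243
```

Request:
send_rows([
  {"rx":0,"ry":0,"rz":0,"dx":0,"dy":0,"dz":0.7,"fingers":255},
  {"rx":0,"ry":0,"rz":0,"dx":0,"dy":0,"dz":0,"fingers":255},
  {"rx":0,"ry":0,"rz":0,"dx":0,"dy":0,"dz":0,"fingers":255},
])

```text
time_s: 25.87
eef_pos: [0.4682, -0.026, 0.212]
eef_rot: [3.141, 0.0, 2.206]
contact_force: [-1.9, 1.7, 3.6]
width: 0.0242
```

The lid rests on the rim at the calculated height (0.2122). I release and retreat upward.

Request:
send_rows([
  {"rx":0,"ry":0,"rz":0,"dx":0,"dy":0,"dz":0,"fingers":130},
  {"rx":0,"ry":0,"rz":0,"dx":0,"dy":0,"dz":0,"fingers":90},
  {"rx":0,"ry":0,"rz":0,"dx":0,"dy":0,"dz":0,"fingers":50},
  {"rx":0,"ry":0,"rz":0,"dx":0,"dy":0,"dz":0,"fingers":0},
  {"rx":0,"ry":0,"rz":0,"dx":0,"dy":0,"dz":0,"fingers":0},
  {"rx":0,"ry":0,"rz":0,"dx":0,"dy":0,"dz":-4,"fingers":0},
  {"rx":0,"ry":0,"rz":0,"dx":0,"dy":0,"dz":-10,"fingers":0},
  {"rx":0,"ry":0,"rz":0,"dx":0,"dy":0,"dz":-18,"fingers":0},
  {"rx":0,"ry":0,"rz":0,"dx":0,"dy":0,"dz":-20,"fingers":0},
  {"rx":0,"ry":0,"rz":0,"dx":0,"dy":0,"dz":-20,"fingers":0},
  {"rx":0,"ry":0,"rz":0,"dx":0,"dy":0,"dz":-8,"fingers":0},
  {"rx":0,"ry":0,"rz":0,"dx":0,"dy":0,"dz":0,"fingers":0},
])

```text
time_s: 26.87
eef_pos: [0.4689, -0.0263, 0.2933]
eef_rot: [3.139, 0.003, 2.206]
contact_force: [-0.4, -0.0, -1.1]
width: 0.0853
```

Request:
send_rows([
  {"rx":0,"ry":0,"rz":0,"dx":20,"dy":10,"dz":0,"fingers":0},
  {"rx":0,"ry":0,"rz":0,"dx":24,"dy":18,"dz":0,"fingers":0},
  {"rx":0,"ry":0,"rz":0,"dx":24,"dy":18,"dz":0,"fingers":0},
  {"rx":0,"ry":0,"rz":0,"dx":24,"dy":18,"dz":0,"fingers":0},
  {"rx":0,"ry":0,"rz":0,"dx":24,"dy":18,"dz":0,"fingers":0},
  {"rx":0,"ry":0,"rz":0,"dx":24,"dy":18,"dz":0,"fingers":0},
  {"rx":0,"ry":0,"rz":0,"dx":24,"dy":18,"dz":0,"fingers":0},
  {"rx":0,"ry":0,"rz":0,"dx":10,"dy":8,"dz":0,"fingers":0},
  {"rx":0,"ry":0,"rz":0,"dx":0,"dy":0,"dz":0,"fingers":0},
  {"rx":0,"ry":0,"rz":0,"dx":0,"dy":0,"dz":0,"fingers":0},
  {"rx":0,"ry":0,"rz":0,"dx":0,"dy":0,"dz":0,"fingers":0},
])

```text
time_s: 27.78
eef_pos: [0.4663, 0.1882, 0.2908]
eef_rot: [-3.14, -0.0, 2.206]
contact_force: [1.3, -0.7, 0.4]
width: 0.0853
```

```bash
python3 -c "
from fit import *
go([.468,-.0255,.2122],np.radians(126.4))
d=grab('top','t11');grab('scene','s11')
P=world(d);X=P[d['depth']>0];Y=X[np.hypot(X[:,0]-.468,X[:,1]+.0255)<.065]
for lo,hi in((.15,.17),(.17,.19),(.2,.23)):
    Z=Y[(Y[:,2]>lo)&(Y[:,2]<hi)]
    if len(Z)>5:print(lo,len(Z),cv2.minEnclosingCircle(Z[:,:2].astype(np.float32)))
print('ztop',Y[:,2].max())
Z=Y[(Y[:,2]>.165)&(Y[:,2]<.185)];A=np.c_[Z[:,:2],np.ones(len(Z))];print('slope',np.linalg.lstsq(A,Z[:,2],rcond=None)[0])
im=cv2.imread('pics/t11.png');cv2.imwrite('pics/t11c.png',cv2.resize(im[100:300,100:360],None,fx=3,fy=3))"
```

```text
t 27.78 pos [0.4663 0.1882 0.2908] rot [-3.1404e+00 -2.0000e-04  2.2058e+00] w 0.0853 F [ 1.26 -0.65  0.42]
shift tool mm [-173.1 -125.3   78.8] norm 227.7
turn rv [-0.0012 -0.0002 -0.0003]
0.15 255 ((0.4703643321990967, -0.02505020797252655), 0.05913926288485527)
0.17 1668 ((0.4701105058193207, -0.0248265340924263), 0.05502438172698021)
0.2 118 ((0.46973657608032227, -0.02462601661682129), 0.013342611491680145)
ztop 0.21991525649690058
slope [ 0.0066733  -0.00513368  0.17489291]
```

View pics/t11c.png

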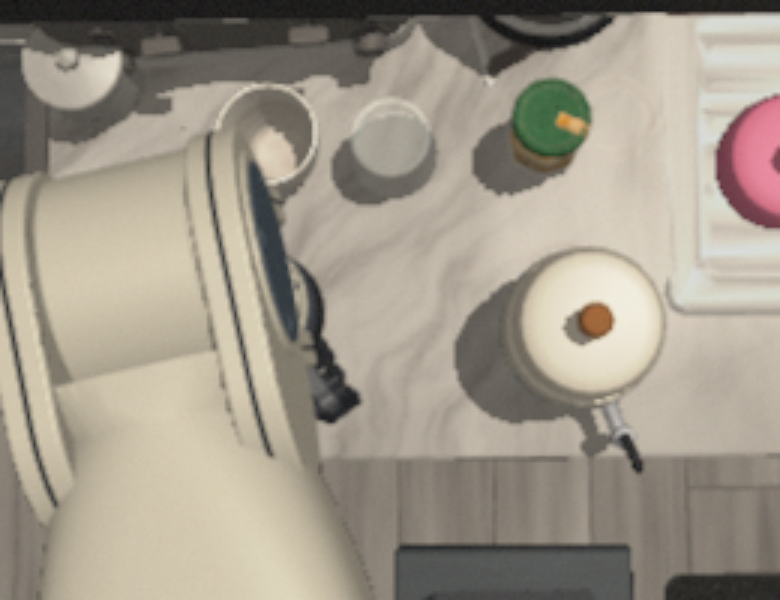

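View pics/s11.png

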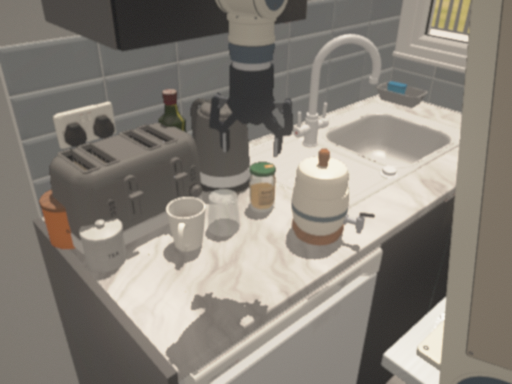

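The lid sits level (slope under 0.01), within about 2 mm of the crock axis, and the arm is clear. Handing in.

```bash
python3 -c "
from h import *
print(bot.state()['time_s'],bot.state()['qd'].round(3));print(bot.job_done())"
```

```text
27.8833 [-0.003 -0.003  0.006  0.003  0.001  0.003]
the job is handed in; nothing more can be done
None
```

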